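Clear and load the gib chute

TASK

One bronze gib was put into the gravity chute the wrong way round and has stuck at the profile gate: take it out, turn it round, and load it and the other gib from the bench, one after the other, into the chute's open upper end, flange down with the rib on the side where the profile opening is tall, so that they slide down in line and the first comes to rest in the shuttle's pocket. Then push the shuttle by its red knob right across to its far stop, so that it carries the first gib out while its shutter holds back the second. Don't shift the purple brush, the slide bar or the V-block.

Things in the scene. Friction and masses are not known exactly. Their poses are not given: they have to be found in the camera images.
- lane: the chute's channel, fixed, white slippery floor, blue sides, sloping 30 deg. Own y downhill along it, x across to the far side (level), z square to the floor; floor at z 0, y -180 to 82, 48 wide; sides 12 high for y -55 to 82, 6 high in the mouth above. Below y 82 the shuttle's pocket continues it. Gibs loaded with the shuttle home rest with their centres near y 130 and 40.
- mouth (a point): middle of the chute's open loading mouth, on the floor, axes as the lane (this is lane y -115). The mouth spans 65 uphill to 60 downhill of it; its sides are 6 high and flare from 48 apart at the profile gate to 58 at the upper end. A gib set here with its rib towards +x slides down by itself when let go.
- profile_gate (a point): floor centre of the uphill face of the steel profile gate, a plate 10 thick and 39 high over the channel, axes as the lane. Its L-shaped opening is 13 high for x below 0 (near side) and 32 high for x 0 to 26 (far side), so a gib passes only flange down with its rib towards +x.
- gib_a_rib (a point): bronze L-gib A, 0.25 to 0.47 kg: flange 90 long, 40 wide, 7 thick; along one long edge an upright rib 12 wide, top 26 over the underside. The point is mid-rib, 16.5 over the underside. Own y along the length, x from flange to rib (rib outer face at +6, flange edge at -34), z up. Grip the rib astride, tips just over the flange. It starts stuck in the mouth, rib on the wrong (near) side, end against the profile gate.
- gib_b_rib (a point): bronze L-gib B, 0.25 to 0.47 kg: flange 90 long, 40 wide, 7 thick; along one long edge an upright rib 12 wide, top 26 over the underside. The point is mid-rib, 16.5 over the underside. Own y along the length, x from flange to rib (rib outer face at +6, flange edge at -34), z up. Grip the rib astride, tips just over the flange. It starts flange down on the open bench left of the chute, at any heading.
- shuttle (a joint): aluminium shuttle at the lower end of the chute, sliding level along lane +x: 0 home (pocket in line with the channel), 0.080 m at its far stop. Needs about 3 to 6 N; stays where it is put. A steel shutter plate on it closes the channel when it is out.
- pocket (a point): centre of the shuttle's pocket on its floor, axes as the lane (lane y 130), moves with the shuttle. Holds one gib: 51 wide, sides 12 high, end stop 45 downhill of this point, open uphill.
- shuttle_knob (a point): centre of the shuttle's red ball knob, 22 diameter, on a 9 mm post at the near side of the pocket: at pocket x -29, y 18, z 45. Push it in lane +x, for example with shut fingers on the near side of the ball; below the ball the near side is free down to z 12 for 40 mm.
- cleaning_brush: purple bench brush, 37x99x28, loose on the bench left of the chute; origin under its centre
- slide_bar: bronze and steel slide bar, 26x130x35, loose behind the chute; origin under its centre; not one of the gibs
- v_block: steel V-block, 48x44x36, loose behind the chute's upper end; origin under its centre

How it is judged:
On the way:
1. both gibs rest in line the right way round, the first in the shuttle's pocket, the shuttle still home (((y of gib_a_rib in the frame of lane between 0.124 and 0.136 m and x of gib_a_rib in the frame of lane between 0.006 and 0.022 m and z of gib_a_rib in the frame of lane between 0.012 and 0.0205 m and y of gib_b_rib in the frame of lane between 0.032 and 0.05 m and x of gib_b_rib in the frame of lane between 0.006 and 0.022 m and z of gib_b_rib in the frame of lane between 0.012 and 0.0205 m) or (y of gib_b_rib in the frame of lane between 0.124 and 0.136 m and x of gib_b_rib in the frame of lane between 0.006 and 0.022 m and z of gib_b_rib in the frame of lane between 0.012 and 0.0205 m and y of gib_a_rib in the frame of lane between 0.032 and 0.05 m and x of gib_a_rib in the frame of lane between 0.006 and 0.022 m and z of gib_a_rib in the frame of lane between 0.012 and 0.0205 m)) and value of joint shuttle below 0.006 m and linear speed of each of gib_a, gib_b below 0.02 m/s), for 0.2 s.
At the end, for the whole second after the job is handed in: shuttle out at its far stop (within 6 mm); either gib at rest in its pocket against the end stop (6 mm along, 8 mm across), the other at rest in the channel against the shutter (10 mm along, 8 mm across), both flange down on the floor (4 mm) with the rib towards lane +x (((y of gib_a_rib in the frame of pocket between -0.006 and 0.006 m and x of gib_a_rib in the frame of pocket between 0.006 and 0.022 m and z of gib_a_rib in the frame of pocket between 0.012 and 0.0205 m and y of gib_b_rib in the frame of lane between 0.032 and 0.05 m and x of gib_b_rib in the frame of lane between 0.006 and 0.022 m and z of gib_b_rib in the frame of lane between 0.012 and 0.0205 m) or (y of gib_b_rib in the frame of pocket between -0.006 and 0.006 m and x of gib_b_rib in the frame of pocket between 0.006 and 0.022 m and z of gib_b_rib in the frame of pocket between 0.012 and 0.0205 m and y of gib_a_rib in the frame of lane between 0.032 and 0.05 m and x of gib_a_rib in the frame of lane between 0.006 and 0.022 m and z of gib_a_rib in the frame of lane between 0.012 and 0.0205 m)) and value of joint shuttle above 0.074 m and linear speed of each of gib_a, gib_b below 0.02 m/s); the robot touches nothing.
It fails at once if the brush, the slide bar or the V-block is shifted by more than 25 mm (distance of any of cleaning_brush, slide_bar, v_block from where it was at the start of the episode above 0.025 m).
It also fails if it takes over 64 s, if anything falls off the work surface, if the arm or the gripper's body presses on something with over 40 N, if the wrist force passes 120 N, or if a joint passes its speed limit or range.

ROBOT

A 7-joint arm with a two-finger parallel gripper is mounted at the origin on a cart in front of the work surface, level with it; the furniture and walls round the work are solid. World frame = base frame: x ahead of the robot, y to its left, z up, the work surface at z = 0. Lengths are in m, angles in rad, forces in N, time in s.
With the tool pointing down it reaches from about 0.425 to 0.875 m from the base axis. Payload 4.7 kg.
Tool frame: the origin (TCP) lies between the finger pads; the fingertips stand 22 mm ahead of it and the grasp point (between the pads) lies 3 mm ahead of it; x points along the fingers, z is the direction in which the jaws open and shut, and the axes are right-handed (so a half turn about x gives the same grasp; the last joint's range is limited). The gripper opens to 85 mm and grips with 20 to 120 N. Pads are 22 mm wide; open, the fingers measure 114 mm over their backs; the gripper's body (76 mm by 85 mm) begins 54 mm behind the grasp point. The pads swing forward as they close: fully open they stand 13 mm farther back than shut.
Start: joints at [-1.247, 0.321, -0.07, 1.45, 0.023, 1.371, -0.057], TCP at [0.198, 0.619, 0.253] pointing down, gripper open.
Joint ranges: [-2.86, 2.86], [-0.3, 2.09], [-1.38, 1.24], [0.06, 2.45], [-1.56, 4.7], [0.09, 2.05], [-2.69, 2.69]. Speed limits (rad/s): [2.57, 2.57, 3.14, 3.14, 3.14, 3.14, 3.14].

INTERFACE

Orientations are given as a 3x3 rotation matrix whose columns are the frame's x, y, z axes.
In Python, from bench import ctrl gives the robot as it stands.
- The arm moves only by the tool arm_command, never from a script. Its argument "plan" is a list that holds one entry, the list of rows, each a list of 7 numbers: the shift along the world's x, y, z in cm, then the turn, a rotation vector about the world's x, y, z in rad, then the finger opening in cm, from 0 to 8.54. In form: [[[dx, dy, dz, ax, ay, az, jaw], ...]]. A call has 1 to 20 rows; each row is the pose to reach, as a shift and turn from the pose commanded when the call began; what a row does not reach only later rows make up. A row lasts 1/12 s, in which the tool goes at most 41.7 mm and 7.16 degrees, less where a joint would pass 70% of its speed; a pose out of reach is approached as far as the arm can. A call with a gripper value outside its range is refused whole. The fingers move at their own pace and stop on an object; "newtons" is the grip in N (left out, the last holds). Time passes only in rows, so rows that repeat a pose let the fingers close. It gives the time, the measured TCP pose, the force and the opening at its end, in the units of the state.
- ctrl.observe(): the state, without advancing time (a new reading comes with each control period).
- ctrl.read_camera(name): name is "scene" or "top" or "wrist"; returns a dict with "pixels" (384x512x3 uint8, red, green, blue), "range_z" (384x512 float32, m along the optical axis (not along the pixel's ray), 0 where there is no reading), "fx", "fy", "cx", "cy" (pixels), "R" (3x3) and "t" (3): a world point X has camera coordinates R X + t; the wrist camera has in their place "hand_eye" (4x4, takes a point from camera to tool coordinates, whose origin is the TCP and whose axes are the tool frame's). Camera axes: x right, y down, z forward; pixel columns grow to the right and rows downward; lengths in m; the calibration is good to about 2 mm. A picture is of the moment at which its call begins: read the wrist's pose just before it.
- ctrl.hand_in(): hands the job in, once; it reports no verdict.
The state is a dict: "clock": time; "joint_positions": joint angles; "qvel": joint speeds; "tau": joint torques, N m; "ee_pos": TCP position; "ee_rot": TCP orientation; "wrist_force": force on the tool from outside, world axes, zero at the start; "wrist_torque": the same for the moment, N m; "finger_gap": finger opening in m.
Only numpy, scipy, OpenCV 4.12 (cv2) and the standard library are available. Lean on these libraries where they do the work, as an engineer would, in place of code of your own. Each camera call takes 0.05 s, during which the arm holds its last target.

## Working session

There is one attempt and no reset: what is moved stays moved. The work goes in short steps, Python scripts to look and compute and a tool call to move; the robot and the scene stay as the last step left them, time stands still between calls to the robot, and variables do not carry over. Pictures are saved under pics/ and viewed, and the job is handed in when it is done.

Besides the shell and the picture viewer there is one more tool, called after "Request:" as name([rows], argument=value, ...), one row to a line, values as JSON. arm_command: Moves the arm, as the interface text tells. Its arguments: {"type":"object","properties":{"plan":{"type":"array","items":{"type":"array","items":{"type":"array","items":{"type":"number"}}}},"newtons":{"type":"number"}},"required":["plan"]}

```bash
ls; mkdir -p pics; python3 - <<'E'
from bench import ctrl
import cv2,numpy as np,pickle
s=ctrl.observe(); print(s['clock'],s['ee_pos'],s['ee_rot'],s['finger_gap'])
d={}
for n in ("scene","top","wrist"):
    c=ctrl.read_camera(n); d[n]=c
    cv2.imwrite(f"pics/{n}0.png",c['pixels'][:,:,::-1])
    print(n,c['fx'],c['cx'],c['cy'],c.get('R'),c.get('t'),c.get('hand_eye'))
pickle.dump(d,open('c0.pkl','wb'))
print(ctrl.observe()['clock'])
E
```

```text
pics
0.0 [0.19807671 0.61856827 0.25220229] [[-4.70630732e-04 -9.52390542e-01  3.04880361e-01]
 [-1.87576807e-03  3.04880700e-01  9.52388702e-01]
 [-9.99998130e-01 -1.23661455e-04 -1.92994999e-03]] 0.08526598128425633
scene 388.9122215178809 248.55700231840825 188.3647125163917 [[ 0.5430125  -0.83963002  0.01260342]
 [-0.46628992 -0.3139773  -0.82703807]
 [ 0.69836318  0.44321516 -0.56200462]] [-0.43775386  0.36707892  0.7473964 ] None
top 474.98420112428806 257.5290531569209 194.25597071306007 [[ 1.26385912e-02 -9.99919826e-01 -7.79601564e-04]
 [-9.81574146e-01 -1.22580364e-02 -1.90688062e-01]
 [ 1.90663218e-01  3.17526520e-03 -9.81650373e-01]] [-0.11472233  0.58945594  1.1541559 ] None
wrist 281.3756997307129 256.3147395384722 193.01115059988854 None None [[-1.39706066e-03 -3.23994033e-01  9.46058093e-01 -1.20992080e-01]
 [-5.52595235e-04 -9.46058621e-01 -3.23995030e-01  8.28408471e-02]
 [ 9.99998871e-01 -9.75427904e-04  1.14266372e-03 -8.05056720e-04]
 [ 0.00000000e+00  0.00000000e+00  0.00000000e+00  1.00000000e+00]]
0.15
```

View pics/scene0.png

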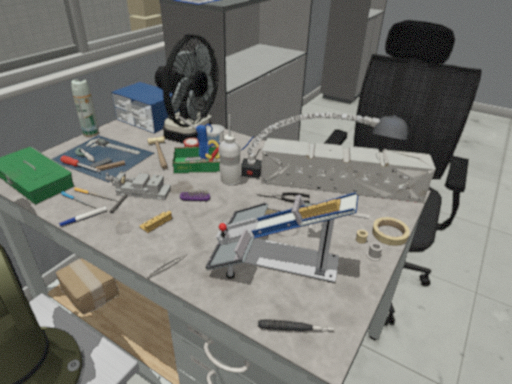

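View pics/top0.png

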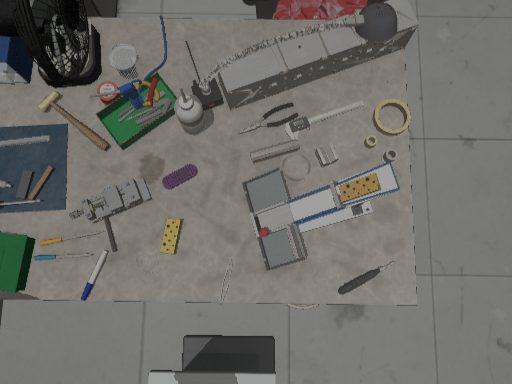

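View pics/wrist0.png

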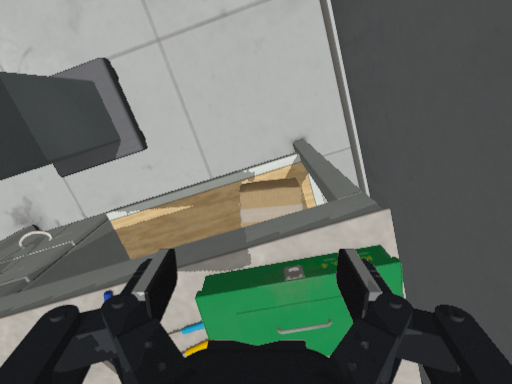

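```bash
python3 - <<'E'
import cv2,pickle
d=pickle.load(open('c0.pkl','rb'))
t=d['top']['pixels'][:,:,::-1]; s=d['scene']['pixels'][:,:,::-1]
cv2.imwrite('pics/topA.png',cv2.resize(t[150:280,235:405],None,fx=4.6,fy=4.6,interpolation=cv2.INTER_CUBIC))
cv2.imwrite('pics/topB.png',cv2.resize(t[205:265,145:205],None,fx=8,fy=8,interpolation=cv2.INTER_CUBIC))
cv2.imwrite('pics/scA.png',cv2.resize(s[180:285,200:370],None,fx=4.6,fy=4.6,interpolation=cv2.INTER_CUBIC))
E
```

```text
(no output)
```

View pics/topA.png

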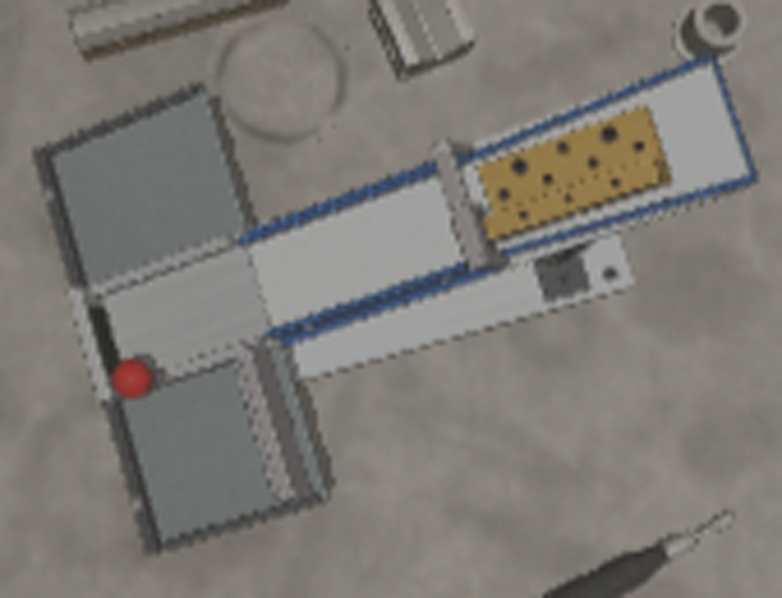

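View pics/topB.png

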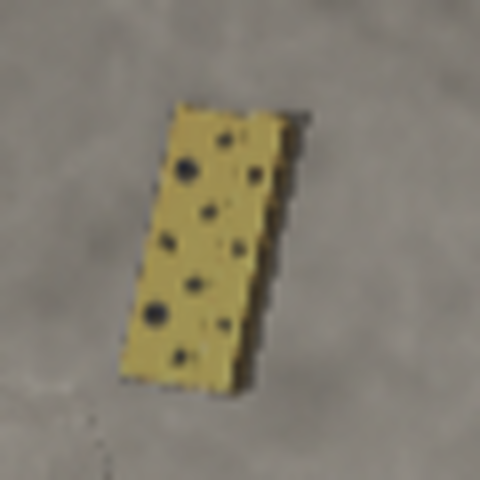

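View pics/scA.png

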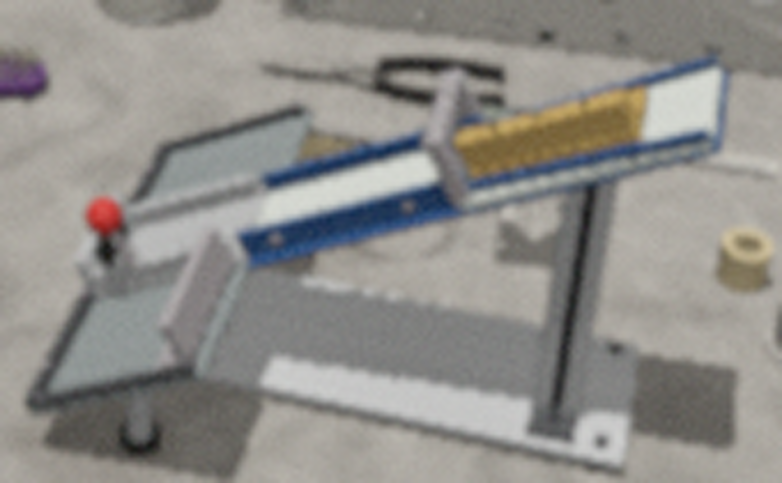

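```bash
cat > h.py <<'E'
import numpy as np,cv2,pickle
def cloud(c,s=None):
    z=c['range_z'].astype(float); v,u=np.mgrid[:z.shape[0],:z.shape[1]]
    P=np.dstack([(u-c['cx'])/c['fx']*z,(v-c['cy'])/c['fy']*z,z])
    if c.get('R') is not None:
        return (P-np.array(c['t']))@np.array(c['R'])
    H=np.array(c['hand_eye']); Q=P@H[:3,:3].T+H[:3,3]
    return Q@np.array(s['ee_rot']).T+np.array(s['ee_pos'])
def proj(c,X):
    q=np.asarray(X)@np.array(c['R']).T+np.array(c['t'])
    return np.stack([c['fx']*q[...,0]/q[...,2]+c['cx'],c['fy']*q[...,1]/q[...,2]+c['cy']],-1)
E
python3 - <<'E'
from h import *
d=pickle.load(open('c0.pkl','rb'))
c=d['top'];W=cloud(c)
px=lambda x,y:(235+x/4.6,150+y/4.6)
for n in ('top','scene'):
    c=d[n];W=cloud(c);I=c['pixels'].astype(int)
    hsv=cv2.cvtColor(c['pixels'],cv2.COLOR_RGB2HSV)
    # bench z check
    print(n,'bench z',np.median(W[270:290,120:160,2]) if n=='top' else np.median(W[285:300,190:210,2]))
    red=(hsv[...,1]>170)&((hsv[...,0]<6)|(hsv[...,0]>174))&(W[...,2]>0.06)&(c['range_z']>0)&(W[...,0]>.3)&(abs(W[...,1])<.2)
    print('red',red.sum(),np.median(W[red],0),W[red].max(0), W[red].min(0))
c=d['top'];W=cloud(c)
# floor pts
m=np.zeros(c['range_z'].shape,np.uint8)
poly=[px(*p) for p in [(262,255),(435,205),(450,260),(285,320)]]
cv2.fillPoly(m,[np.array(poly).astype(np.int32)],1)
P=W[m>0]; P=P[np.isfinite(P).all(1)]
ctr=P.mean(0);n=np.linalg.svd(P-ctr,full_matrices=False)[2][2]; n*=np.sign(n[2])
print('floor n',n,'slope',np.degrees(np.arccos(n[2])),'downhill az',np.degrees(np.arctan2(n[1],n[0])),ctr, np.abs((P-ctr)@n).max(), len(P))
E
```

```text
top bench z -0.0008077274162981428
red 3 [ 0.48916978 -0.11946556  0.10333957] [ 0.49349518 -0.11700173  0.10820976] [ 0.48435879 -0.12172892  0.10328472]
scene bench z 0.0008130921313815786
red 27 [ 0.48507982 -0.12859415  0.1014486 ] [ 1.59401973 -0.12123868  0.37544384] [ 0.48046321 -0.19653594  0.09373895]
floor n [0.93806691 0.32303119 0.12522506] slope 82.80624694542678 downhill az 19.001575118640535 [ 0.55065341 -0.23669452  0.12160563] 0.019012792914349673 579
```

```bash
python3 - <<'E'
from h import *
np.set_printoptions(precision=4,suppress=True,linewidth=150)
d=pickle.load(open('c0.pkl','rb'))
c=d['top'];W=cloud(c)
for u in range(292,335,4):
    v=int(150+ (290-(u-292)*4.6*0.33)/4.6)
    print(u,v,c['range_z'][v,u],W[v,u],c['pixels'][v,u])
E
```

```text
292 213 1.1695203 [ 0.5387 -0.1929  0.0884] [158 159 158]
296 211 1.1656907 [ 0.5431 -0.2024  0.0931] [159 160 158]
300 210 1.1590347 [ 0.5446 -0.2116  0.1001] [159 160 157]
304 209 1.154671 [ 0.5464 -0.2209  0.1049] [159 160 157]
308 207 1.1489613 [ 0.5503 -0.23    0.1114] [159 159 157]
312 206 1.1473244 [ 0.5526 -0.2394  0.1135] [160 160 158]
316 205 1.140016 [ 0.5538 -0.2482  0.1212] [160 160 158]
320 203 1.133351 [ 0.5575 -0.2569  0.1286] [159 160 159]
324 202 1.126176 [ 0.5587 -0.2654  0.1362] [159 160 159]
328 201 1.1266633 [ 0.5612 -0.2749  0.1361] [160 160 158]
332 199 1.1185414 [ 0.5645 -0.2831  0.145 ] [159 160 158]
```

```bash
python3 - <<'E'
from h import *
from scipy.optimize import least_squares
np.set_printoptions(precision=4,suppress=True,linewidth=150)
d=pickle.load(open('c0.pkl','rb'))
px=lambda x,y:(235+x/4.6,150+y/4.6)
c=d['top'];W=cloud(c)
def fit(poly):
    m=np.zeros(c['range_z'].shape,np.uint8)
    cv2.fillPoly(m,[np.array([px(*p) for p in poly]).astype(np.int32)],1)
    P=W[(m>0)&(c['range_z']>0)]
    r=least_squares(lambda a:P[:,0]*a[0]+P[:,1]*a[1]+a[2]-P[:,2],[0,-.5,0],loss='soft_l1',f_scale=.002)
    a=r.x; n=np.array([-a[0],-a[1],1]);n/=np.linalg.norm(n)
    res=P[:,2]-P[:,0]*a[0]-P[:,1]*a[1]-a[2]
    print(len(P),'slope',np.degrees(np.arccos(n[2])),'az',np.degrees(np.arctan2(n[1],n[0])),np.percentile(res,[2,16,50,84,98]),P.mean(0),a)
fit([(262,255),(435,205),(450,260),(285,320)])
fit([(680,90),(705,80),(735,165),(690,180)])
fit([(110,290),(240,255),(255,330),(150,360)])
# blue wall + depth
b=c['pixels'].astype(int)
blue=(b[...,2]-b[...,0]>35)
blue[:150]=0;blue[280:]=0;blue[:,:235]=0;blue[:,405:]=0
P=W[blue];print(len(P))
# project onto horizontal plane with az grid: print y' lateral
for az in (104,106,108):
  pass
pickle.dump(P,open('blue.pkl','wb'))
# scene floor patches too
c=d['scene'];W=cloud(c)
px=lambda x,y:(200+x/4.6,180+y/4.6)
fit([(275,190),(425,150),(430,165),(265,210)])
fit([(655,100),(712,85),(712,125),(650,138)])
E
```

```text
576 slope 29.82515739279769 az 105.95917935006992 [-0.0043 -0.0022  0.0001  0.0022  0.0043] [ 0.5516 -0.2373  0.1158] [ 0.1576 -0.5512 -0.102 ]
184 slope 30.92561699907091 az 106.35492035876135 [-0.0045 -0.0021 -0.0001  0.0023  0.0047] [ 0.6009 -0.3968  0.212 ] [ 0.1687 -0.5749 -0.1175]
487 slope 30.262925900996464 az 108.59115191239711 [-0.0049 -0.0023 -0.0001  0.0025  0.0061] [ 0.533  -0.1526  0.0653] [ 0.186  -0.553  -0.1183]
351
156 slope 30.436780001540253 az 101.97474437432176 [-0.0021 -0.0012 -0.0001  0.0013  0.0048] [ 0.5716 -0.2287  0.1169] [ 0.1219 -0.5748 -0.0847]
132 slope 29.819002976390504 az 102.97378581798566 [-0.0018 -0.001   0.      0.0008  0.0059] [ 0.5997 -0.395   0.213 ] [ 0.1287 -0.5585 -0.085 ]
```

```bash
cat >> h.py <<'E'
def laneT(p):
    x,y,z,yaw=p  # origin of lane (y=0 floor centre), yaw of lane x axis
    c,s=np.cos(yaw),np.sin(yaw); t=np.radians(30)
    ex=np.array([c,s,0]); h=np.array([-s,c,0]); ey=h*np.cos(t)-np.array([0,0,1])*np.sin(t); ez=np.cross(ex,ey)
    return np.column_stack([ex,ey,ez]),np.array([x,y,z])
def l2w(p,L):
    R,o=laneT(p); return np.atleast_2d(L)*1e-3@R.T+o
E
cat > fit.py <<'E'
from h import *
from scipy.optimize import least_squares
np.set_printoptions(precision=4,suppress=True,linewidth=150)
d=pickle.load(open('c0.pkl','rb'))
tp=lambda x,y:np.array((235+(x+.5)/4.6-.5,150+(y+.5)/4.6-.5)); sp=lambda x,y:np.array((200+(x+.5)/4.6-.5,180+(y+.5)/4.6-.5))
F=[('top',tp(132,379),(-29,148,45)),('scene',sp(104,215),(-29,148,45)),
   ('top',tp(732,119),(0,-181,6))]
def res(p):
    r=[]
    for n,uv,L in F: r+=list(proj(d[n],l2w(p[:4],L))[0]-uv)
    R,o=laneT(p[:4])
    for q in ([.5516,-.2373,.1158],[.6009,-.3968,.212],[.5716,-.2287,.1169],[.5997,-.395,.213]):
        r.append(((np.array(q)-o)@R[:,2])*1e3*.5)
    return np.array(r)
r=least_squares(res,[.54,-.22,.12,np.radians(16)])
print(r.x,np.degrees(r.x[3]),res(r.x)); pickle.dump(r.x,open('lane.pkl','wb'))
E
cat > ov.py <<'E'
import sys
from h import *
def draw(d,p,n,box,k,fn,gibs=(),sh=0):
    I=d[n]['pixels'][:,:,::-1]; x0,y0,x1,y1=box
    J=cv2.resize(I[y0:y1,x0:x1],None,fx=k,fy=k,interpolation=cv2.INTER_CUBIC)
    def ln(Lw,col):
        q=proj(d[n],Lw); q=(q-[x0,y0]+.5)*k-.5
        cv2.polylines(J,[np.round(q*8).astype(np.int32)],False,col,1,cv2.LINE_AA,3)
    def seg(a,b,col): ln(l2w(p,[a,b]),col)
    for sx in (-1,1):
        seg((24*sx,-55,0),(24*sx,82,0),(0,255,0)); seg((24*sx,-55,12),(24*sx,82,12),(0,255,255))
        seg((24*sx,-55,0),(29*sx,-180,0),(0,255,0)); seg((24*sx,-55,6),(29*sx,-180,6),(0,255,255))
        seg((25.5*sx+sh,82,0),(25.5*sx+sh,175,0),(255,0,255))
    seg((-24,82,0),(24,82,0),(255,0,255)); seg((-24,175,0),(24,175,0),(255,0,255)); seg((-29,-180,0),(29,-180,0),(0,0,255))
    seg((-24,-55,39),(26,-55,39),(255,255,0)); seg((-24,-45,39),(26,-45,39),(255,255,0))
    for G,o in gibs: # rot,origin of gib rib pt
        for z in (-16.5,-9.5,9.5):
            xx=(-34,6) if z<9 else (-6,6)
            B=np.array([(xx[0],-45,z),(xx[1],-45,z),(xx[1],45,z),(xx[0],45,z),(xx[0],-45,z)])*1e-3
            ln(B@G.T+o,(0,0,255) if z<-10 else (255,128,0))
    cv2.imwrite(fn,J)
E
python3 fit.py; python3 - <<'E'
from ov import *
d=pickle.load(open('c0.pkl','rb'));p=pickle.load(open('lane.pkl','rb'))
draw(d,p,'top',(235,150,405,280),4.6,'pics/ovt1.png');draw(d,p,'scene',(200,180,370,285),4.6,'pics/ovs1.png')
E
```

```text
[ 0.5609 -0.2595  0.1309  0.2822] 16.170461953555794 [ 0.0854 -0.4069 -0.0981  0.5758  0.005  -0.0058 -0.5764 -0.6505  0.5724  0.2983]
```

View pics/ovt1.png

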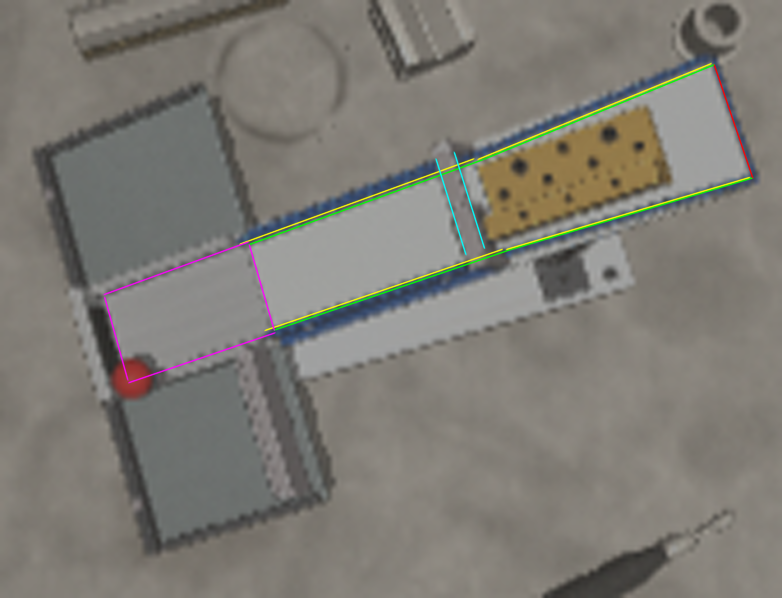

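View pics/ovs1.png

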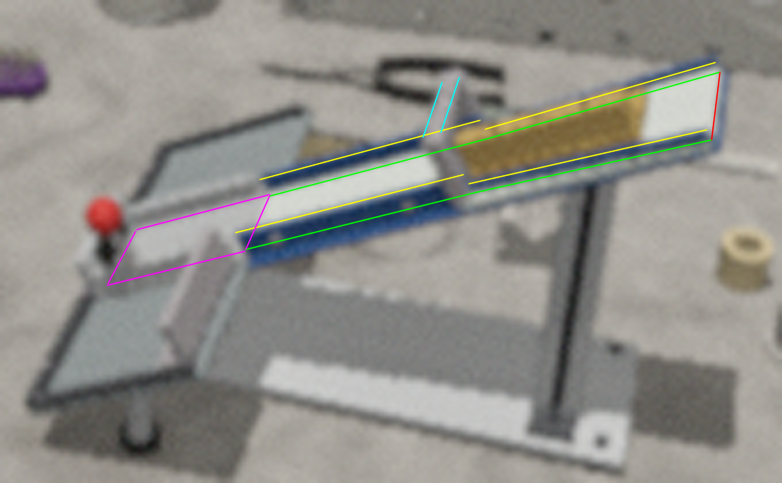

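```bash
python3 - <<'E'
from h import *
np.set_printoptions(precision=1,suppress=True,linewidth=220)
d=pickle.load(open('c0.pkl','rb'));p=pickle.load(open('lane.pkl','rb'))
t=d['top']['pixels'][:,:,::-1]; s=d['scene']['pixels'][:,:,::-1]
a=cv2.resize(t[168:208,335:385],None,fx=8,fy=8,interpolation=cv2.INTER_CUBIC)
b=cv2.resize(s[195:225,290:345],None,fx=8,fy=8,interpolation=cv2.INTER_CUBIC)
c=cv2.resize(s[200:240,130:180],None,fx=8,fy=8,interpolation=cv2.INTER_CUBIC)
H=np.zeros((660,450,3),np.uint8)
H[:320,:400]=a;H[330:570,:440]=b
cv2.imwrite('pics/gA.png',H);cv2.imwrite('pics/gB.png',c)
W=cloud(d['top']); R,o=laneT(p)
L=(W-o)@R*1e3
print('A lane z'); print(L[172:204:2,338:384:3,2])
print('B z'); print(W[214:258:3,158:186:2,2]*1e3)
E
```

```text
A lane z
[[-160.9 -164.1 -166.8 -169.2 -179.7 -181.3 -184.4 -187.7   -1.5    3.3    1.7   -3.    -2.9   -1.6   -0.2   -2.7]
 [-157.7 -162.2 -168.  -173.8 -174.7 -181.    -2.1    6.     5.7   -1.8   -2.     1.8    5.4    0.6   -3.8   -2.2]
 [-159.5 -164.2 -166.8 -169.4 -173.     0.6    0.9   -2.8   -0.5    2.     7.2    5.7   10.6   -0.1   -2.7   -2.4]
 [-156.7 -164.5 -162.4    0.1    7.6    4.5   -3.    -1.4    5.8    4.8    5.8    4.     5.9   -1.2   -1.9    0.5]
 [-158.8    0.8    2.5    5.5   -2.4   -3.     3.9    1.     7.4    1.2    6.9    8.9    6.2    7.    -2.1    1.4]
 [  -0.1    4.3    1.    -3.8    4.2    4.8    6.5    8.4    4.9    4.4    5.6    4.7    4.3    5.7   -1.9   -0.4]
 [   5.9   -5.7    4.7    3.4    6.6    7.5    6.7    4.4    5.1    3.5    5.3    8.8    8.8    8.9   -0.8   -1.8]
 [  -3.3    5.7    5.     8.5    3.6    8.3   10.2    1.8    4.8    9.4    5.9   26.7   23.7   27.7    1.    -1.4]
 [  -2.8    9.5    4.1    2.7   11.2    5.4    2.9    8.6    8.9   22.7   23.9   24.7   27.8   21.9    3.8    0.3]
 [  -1.1    4.5    2.4    7.1    4.6    5.8    4.5   22.
[... 1569 characters left out ...]
3   -1.5   -0.7    9.2    4.2    8.5    7.    25.3   27.    23.     0.3   -6.    -0.     0.2]
 [  -0.2   -2.9    6.     7.9    5.6    8.2    4.2   20.4   25.3   20.7    3.4    1.4    2.2    0.3]
 [   0.4    1.     5.4    6.8    6.5    7.7    6.8   21.    24.1   14.    -1.1    2.6   -1.     1.5]
 [  -0.6    0.1    6.5    3.6    6.7    6.3   20.4   25.9   30.3    1.    -0.8    1.3   -1.     2.7]
 [   1.9    8.3    8.7    6.6    1.3    5.7   23.3   27.9   25.     1.2   -1.9    3.5    1.4    2.7]
 [   1.8   -2.7   -3.    -5.5    0.7    8.3   28.7   27.8   20.     0.2   -3.1    2.5   -3.8   -0.2]
 [  -1.     0.9    3.6   -0.4   -1.2    1.    -2.     3.1    0.1    2.3   -2.8   -0.1    1.     0.2]]
```

View pics/gA.png

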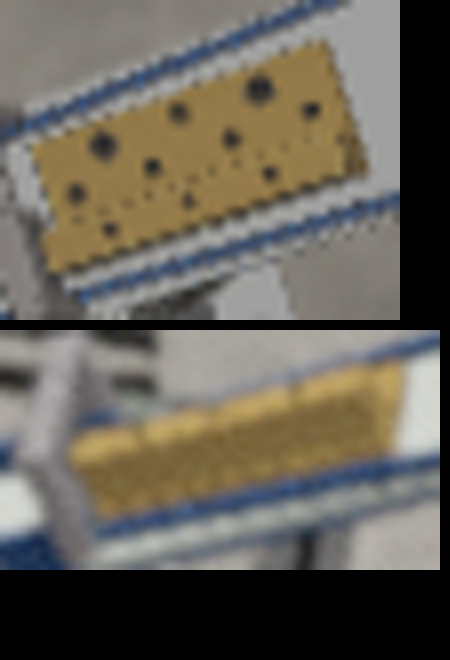

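View pics/gB.png

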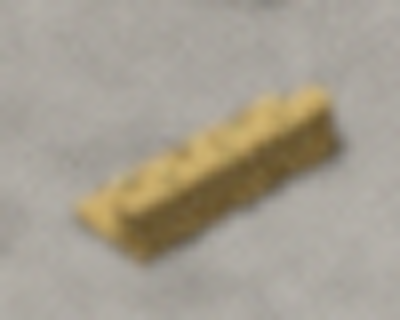

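```bash
cat > gib.py <<'E'
from h import *
from scipy.optimize import minimize
def boxpts(x0,x1,z0,z1): return np.array([(x,y,z) for x in (x0,x1) for y in (-45,45) for z in (z0,z1)])*1e-3
FL=boxpts(-34,6,-16.5,-9.5); RB=boxpts(-6,6,-16.5,9.5)
def sil(c,G,o,box,k=6):
    x0,y0,x1,y1=box; M=np.zeros(((y1-y0)*k,(x1-x0)*k),np.uint8)
    for B in (FL,RB):
        q=(proj(c,B@G.T+o)-[x0,y0]+.5)*k-.5
        cv2.fillConvexPoly(M,cv2.convexHull(np.round(q*16).astype(np.int32)),255,cv2.LINE_AA,4)
    return cv2.resize(M,(x1-x0,y1-y0),interpolation=cv2.INTER_AREA)/255.
def soft(c,box):
    x0,y0,x1,y1=box; I=c['pixels'][y0:y1,x0:x1].astype(float)
    w=I[...,0]-I[...,2]
    return np.clip((w-15)/30.,0,1)
def Rz(a): return np.array([[np.cos(a),-np.sin(a),0],[np.sin(a),np.cos(a),0],[0,0,1.]])
def fitgib(views,pose,x0,step):
    # views: list of (cam,box); pose(v)->G,o
    S=[soft(c,b) for c,b in views]
    def cost(v):
        G,o=pose(v); return sum(np.abs(sil(c,G,o,b)-s).mean()*s.size/s.sum() for (c,b),s in zip(views,S))
    sim=np.vstack([x0]+[np.array(x0)+np.eye(len(x0))[i]*step[i] for i in range(len(x0))])
    r=minimize(cost,x0,method='Nelder-Mead',options=dict(initial_simplex=sim,xatol=1e-4,fatol=1e-5,maxiter=600))
    return r
E
python3 - <<'E'
from gib import *; from ov import draw
np.set_printoptions(precision=4,suppress=True,linewidth=150)
d=pickle.load(open('c0.pkl','rb'));p=pickle.load(open('lane.pkl','rb'))
poseB=lambda v:(Rz(v[2]),np.array([v[0],v[1],.0165]))
W=cloud(d['top']);print('B approx',W[236,176],W[214:220,180:182].mean((0,1)))
bt=(145,205,205,265);bs=(125,195,185,245)
for vs in ([(d['top'],bt)],[(d['scene'],bs)],[(d['top'],bt),(d['scene'],bs)]):
    r=fitgib(vs,poseB,[W[236,176,0],W[236,176,1],-1.75],[.01,.01,.1]); print('B',r.x,r.fun)
B=poseB(r.x)
R,o=laneT(p)
poseA=lambda v:(R@Rz(np.pi+v[2]),R@np.array([v[0],v[1],.0165])+o)
at=(341,165,390,210);as_=(300,190,345,222)
for vs in ([(d['top'],at)],[(d['scene'],as_)],[(d['top'],at),(d['scene'],as_)]):
    r=fitgib(vs,poseA,[-.012,-.1,0],[.01,.01,.1]); print('A',r.x,r.fun)
A=poseA(r.x); print(A)
pickle.dump((A,B),open('gibs.pkl','wb'))
draw(d,p,'top',(335,165,390,210),12,'pics/oa.png',[A]);draw(d,p,'top',bt,9,'pics/ob.png',[B]);draw(d,p,'scene',bs,9,'pics/obs.png',[B])
E
```

```text
B approx [0.4846 0.1006 0.0286] [0.5393 0.0959 0.0005]
B [ 0.4859  0.1061 -1.7284] 0.14320841239721696
B [ 0.4886  0.1083 -1.7271] 0.03949232063028372
B [ 0.4866  0.1079 -1.7297] 0.24095819715784078
A [-0.0118 -0.0977 -0.0162] 0.14314302345704258
A [-0.0063 -0.0965 -0.091 ] 0.15098200572965026
A [-0.0109 -0.0978 -0.0108] 0.31491223078729813
(array([[-0.963 ,  0.2308, -0.1392],
       [-0.2695, -0.8347,  0.4802],
       [-0.0054,  0.5   ,  0.866 ]]), array([ 0.5717, -0.3359,  0.1941]))
```

View pics/oa.png

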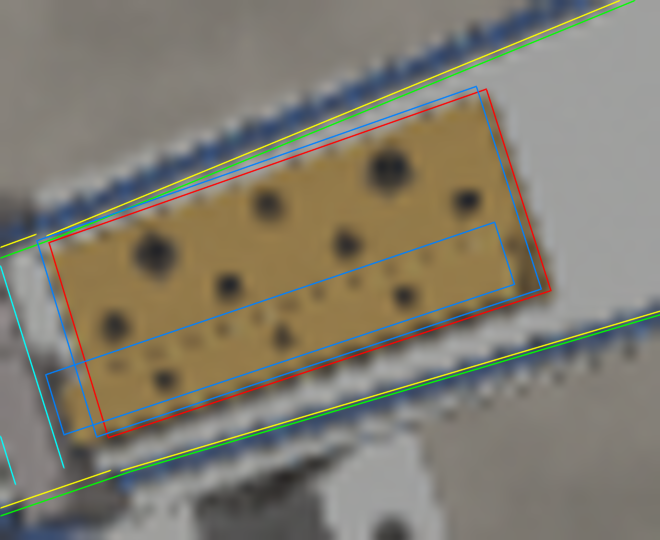

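View pics/ob.png

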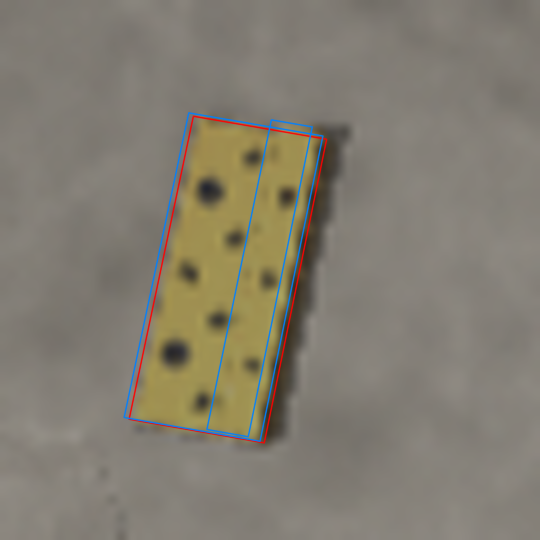

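View pics/obs.png

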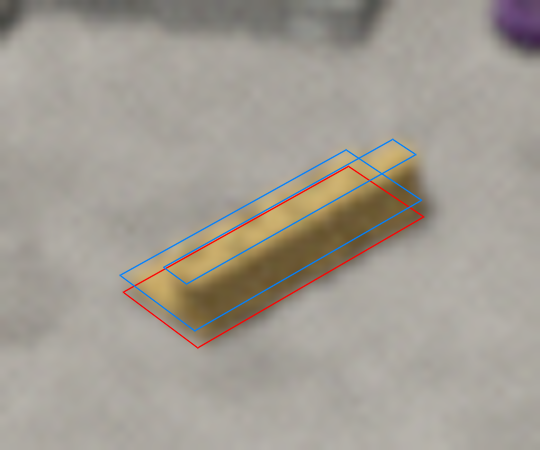

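```bash
python3 - <<'E'
from h import *
np.set_printoptions(precision=1,suppress=True,linewidth=200)
d=pickle.load(open('c0.pkl','rb'));c=dict(d['wrist'])
T=cloud(c,dict(ee_rot=np.eye(3),ee_pos=np.zeros(3)))*1e3
for (u,v) in [(172,252),(165,262),(150,290),(130,300),(160,275),(342,252),(350,262),(370,285),(385,300),(172,280),(140,340)]:
    print(u,v,c['range_z'][v,u],T[v,u])
m=(c['range_z']<.2)&(c['range_z']>0)
for sgn in (-1,1):
    q=T[m&(T[...,2]*sgn>20)]
    print(len(q),q[:,0].max(),np.percentile(q[:,0],[99,95]), q[q[:,0]>q[:,0].max()-12].mean(0), q[q[:,0]>q[:,0].max()-12].min(0), q[q[:,0]>q[:,0].max()-12].max(0))
E
```

```text
172 252 0.14201292 [  3.8   8.7 -43.2]
165 262 0.13176833 [ -6.7   9.6 -43.4]
150 290 0.11319393 [-26.5   9.3 -43.5]
130 300 0.10525936 [-34.3  10.9 -48. ]
160 275 0.12347144 [-15.8   8.8 -43. ]
342 252 0.14030729 [ 2.2  9.5 42.1]
350 262 0.13039926 [-8.  10.3 42.7]
370 285 0.114968404 [-24.5  10.   45.7]
385 300 0.10463436 [-35.   11.3  47.1]
172 280 0.14245594 [ -0.4  -5.  -43.4]
140 340 0.081423916 [-57.7  16.2 -34.4]
13674 8.717951326172397 [ 3.1 -7.7] [  1.5   2.8 -45.2] [ -3.3 -12.4 -56.7] [  8.7  11.1 -42.8]
13464 9.07007228776635 [ 3.1 -7.6] [ 1.6  2.8 43.9] [ -2.9 -12.2  41.5] [ 9.1 10.8 55.5]
```

```bash
cat > go.py <<'E'
from h import *
from scipy.spatial.transform import Rotation as Ro
from bench import ctrl
np.set_printoptions(precision=3,suppress=True,linewidth=150)
p=pickle.load(open('lane.pkl','rb'))
RL,oL=laneT(p)
RT={+1:np.column_stack([-RL[:,2],RL[:,1],RL[:,0]]),-1:np.column_stack([-RL[:,2],-RL[:,1],-RL[:,0]])}
def Rdown(az): # tool down, jaw (tool z) at azimuth az
    z=np.array([np.cos(az),np.sin(az),0]);x=np.array([0,0,-1.]);return np.column_stack([x,np.cross(z,x),z])
def st():
    s=ctrl.observe(); print('t',round(s['clock'],2),'pos',np.array(s['ee_pos']),'gap',s['finger_gap'],'F',np.array(s['wrist_force']),'q',np.array(s['joint_positions']))
    L=(np.array(s['ee_pos'])-oL)@RL*1e3; print('lane mm',L); return s
def delta(s,pos,R=None):
    d=(np.asarray(pos)-s['ee_pos'])*100
    rv=np.zeros(3) if R is None else Ro.from_matrix(R@np.array(s['ee_rot']).T).as_rotvec()
    print('  ->',np.round(d,2),np.round(rv,3),'rows>=',np.linalg.norm(d)/4.17,np.degrees(np.linalg.norm(rv))/7.16)
def lane(x,y,z): return l2w(p,(x,y,z))[0]
E
python3 - <<'E'
from go import *
s=st()
for L in [(-11,-98,120),(-11,-98,31.5)]: print(lane(*L)); delta(s,lane(*L),RT[1])
E
```

```text
t 0.15 pos [0.198 0.619 0.252] gap 0.08524021509373925 F [-0.068  0.558  0.488] q [-1.247  0.322 -0.07   1.451  0.023  1.371 -0.057]
lane mm [-103.881  757.149  577.496]
[ 0.557 -0.286  0.284]
  -> [ 35.92 -90.51   3.14] [-0.389 -0.381 -0.955] rows>= 23.363877413155446 8.798839947205279
[ 0.57  -0.329  0.207]
  -> [ 37.15 -94.76  -4.53] [-0.389 -0.381 -0.955] rows>= 24.432417987596644 8.798839947205279
```

Request:
arm_command([
  [[27,-48,8,0,0,-0.4,5],[27,-48,8,0,0,-0.4,5],[27,-48,8,0,0,-0.4,5],[27,-48,8,0,0,-0.4,5],[27,-48,8,0,0,-0.4,5],[27,-48,8,0,0,-0.4,5],[27,-48,8,0,0,-0.4,5],[27,-48,8,0,0,-0.4,5],[27,-48,8,0,0,-0.4,5],[27,-48,8,0,0,-0.4,5],[27,-48,8,0,0,-0.4,5],[27,-48,8,0,0,-0.4,5],[27,-48,8,0,0,-0.4,5]],
])

```text
clock: 1.23
ee_pos: [0.4614, 0.1498, 0.3315]
ee_rot: [[0.0, -0.759, 0.652], [0.001, 0.652, 0.759], [-1.0, 0.0, 0.001]]
wrist_force: [0.8, 0.9, -0.6]
finger_gap: 0.0501
```

```bash
python3 - <<'E'
from go import *
s=st()
for L in [(-11,-98,120),(-11,-98,31.5)]: delta(s,lane(*L),RT[1])
E
```

```text
t 1.23 pos [0.461 0.15  0.332] gap 0.050072752721725886 F [ 0.763  0.853 -0.566] q [-0.792 -0.078  0.401  1.733  0.03   1.48   0.466]
lane mm [ 18.404 264.124 384.118]
  -> [  9.59 -43.62  -4.77] [-0.447 -0.287 -0.566] rows>= 10.771541306242085 6.208637353262839
  -> [ 10.82 -47.87 -12.43] [-0.447 -0.287 -0.566] rows>= 12.141441966626576 6.208637353262839
```

Request:
arm_command([
  [[8.9,-42.5,-4.8,-0.447,-0.287,-0.566,5],[8.9,-42.5,-4.8,-0.447,-0.287,-0.566,5],[8.9,-42.5,-4.8,-0.447,-0.287,-0.566,5],[8.9,-42.5,-4.8,-0.447,-0.287,-0.566,5],[8.9,-42.5,-4.8,-0.447,-0.287,-0.566,5],[8.9,-42.5,-4.8,-0.447,-0.287,-0.566,5],[8.9,-42.5,-4.8,-0.447,-0.287,-0.566,5],[8.9,-42.5,-4.8,-0.447,-0.287,-0.566,5],[8.9,-42.5,-4.8,-0.447,-0.287,-0.566,5],[8.9,-42.5,-4.8,-0.447,-0.287,-0.566,5],[8.9,-42.5,-4.8,-0.447,-0.287,-0.566,5],[8.9,-42.5,-4.8,-0.447,-0.287,-0.566,5],[8.9,-42.5,-4.8,-0.447,-0.287,-0.566,5],[8.9,-42.5,-4.8,-0.447,-0.287,-0.566,5]],
])

```text
clock: 2.4
ee_pos: [0.5502, -0.2718, 0.2828]
ee_rot: [[0.139, -0.242, 0.96], [-0.48, 0.832, 0.279], [-0.866, -0.5, -0.0]]
wrist_force: [-0.2, -0.4, -0.4]
finger_gap: 0.0501
```

```bash
python3 - <<'E'
from go import *
s=st()
c=ctrl.read_camera('wrist'); cv2.imwrite('pics/w1.png',c['pixels'][:,:,::-1])
pickle.dump((s,c),open('w1.pkl','wb'))
for L in [(-11,-98,120),(-11,-98,31.5)]: delta(s,lane(*L),RT[1])
E
```

```text
t 2.4 pos [ 0.55  -0.272  0.283] gap 0.05010443350384145 F [-0.211 -0.391 -0.395] q [-0.467  0.033  0.649  1.825  0.504  1.096  0.272]
lane mm [-13.72  -83.632 127.133]
  -> [ 0.71 -1.46  0.1 ] [-0.    -0.001 -0.001] rows>= 0.3901680185189519 0.0069215778809949505
  -> [ 1.94 -5.71 -7.56] [-0.    -0.001 -0.001] rows>= 2.3200189745425126 0.0069215778809949505
```

View pics/w1.png

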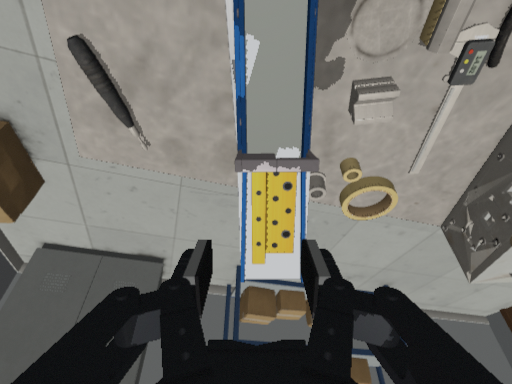

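```bash
cat >> gib.py <<'E'
def wcam(c,s):
    H=np.array(c['hand_eye']);Rw=np.array(s['ee_rot'])@H[:3,:3];tw=np.array(s['ee_rot'])@H[:3,3]+s['ee_pos']
    k=dict(c);k['R']=Rw.T;k['t']=-Rw.T@tw;return k
E
python3 - <<'E'
from go import *; from gib import *; from ov import draw
s=st(); print('qvel',np.array(s['qvel']))
c=ctrl.read_camera('wrist'); s2=ctrl.observe(); print(s2['ee_pos'])
k=wcam(c,s)
pickle.dump((s,c),open('w2.pkl','wb'))
poseA=lambda v:(RL@Rz(np.pi+v[2]),RL@np.array([v[0],v[1],.0165])+oL)
W=cloud(c,s);L=(W-oL)@RL*1e3
I=c['pixels'].astype(int);m=(I[...,0]-I[...,2]>60);m[:160]=0;m[275:]=0;m[:,:240]=0;m[:,305:]=0
ys,xs=np.nonzero(m);box=(xs.min()-6,ys.min()-3,xs.max()+7,ys.max()+6);print(box)
r=fitgib([(k,box)],poseA,[-.011,-.098,0],[.01,.01,.1]);print(r.x,r.fun)
draw(dict(w=k),p,'w',(225,130,325,290),4,'pics/w2o.png',[poseA(r.x)])
print('rib pts z',np.percentile(L[m][:,2],[5,25,50,75,95]))
rib=L[m&(L[...,2]>20)];print('rib x',np.percentile(rib[:,0],[2,50,98]),'y',np.percentile(rib[:,1],[1,99]))
E
```

```text
t 2.45 pos [ 0.55  -0.271  0.283] gap 0.05000006603373553 F [ 0.393  0.567 -0.292] q [-0.468  0.032  0.649  1.825  0.504  1.096  0.272]
lane mm [-13.26  -83.304 127.478]
qvel [-0.011 -0.003 -0.006  0.     0.002 -0.001  0.003]
[ 0.551 -0.271  0.283]
(np.int64(245), np.int64(169), np.int64(302), np.int64(269))
[-0.012 -0.1   -0.005] 0.11182563952110673
rib pts z [ 5.144  5.847  6.539 24.668 25.653]
rib x [-17.567 -11.638  -5.881] y [-144.038  -55.089]
```

View pics/w2o.png

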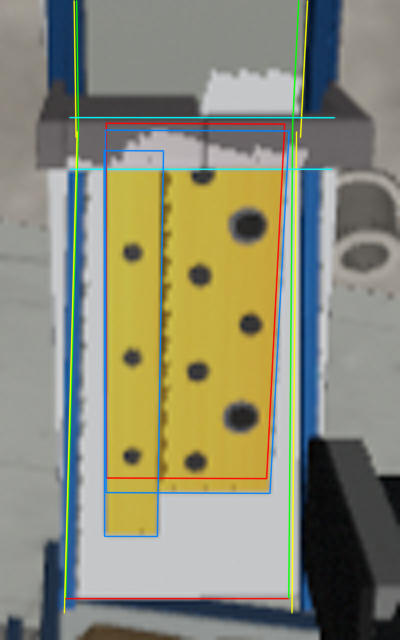

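```bash
python3 - <<'E'
from go import *
s=st()
for L in [(-12,-100,60),(-12,-100,30)]: delta(s,lane(*L),RT[1])
E
```

```text
t 2.5 pos [ 0.551 -0.271  0.283] gap 0.050358629803118456 F [-0.435  0.446 -0.84 ] q [-0.468  0.032  0.649  1.825  0.504  1.096  0.273]
lane mm [-13.128 -83.26  127.624]
  -> [ 1.45 -4.61 -5.02] [-0.    -0.    -0.002] rows>= 1.670845711539373 0.018818402498266783
  -> [ 1.87 -6.05 -7.62] [-0.    -0.    -0.002] rows>= 2.375425413414106 0.018818402498266783
```

Request:
arm_command([
  [[0.75,-2.3,-2.5,0,0,0,5],[1.45,-4.6,-5.0,0,0,0,5],[1.45,-4.6,-5.0,0,0,0,5],[1.6,-5.1,-5.9,0,0,0,5],[1.75,-5.6,-6.8,0,0,0,5],[1.85,-6.05,-7.6,0,0,0,5],[1.85,-6.05,-7.6,0,0,0,5],[1.85,-6.05,-7.6,0,0,0,5],[1.85,-6.05,-7.6,0,0,0,5]],
], newtons=80)

```text
clock: 3.25
ee_pos: [0.569, -0.3332, 0.2077]
ee_rot: [[0.14, -0.241, 0.96], [-0.48, 0.832, 0.279], [-0.866, -0.5, 0.001]]
wrist_force: [-0.2, 0.5, 0.3]
finger_gap: 0.0502
```

```bash
python3 - <<'E'
from go import *
s=st()
delta(s,lane(-12,-100,30),RT[1])
c=ctrl.read_camera('wrist'); cv2.imwrite('pics/w3.png',c['pixels'][:,:,::-1])
E
```

```text
t 3.25 pos [ 0.569 -0.333  0.208] gap 0.050153950256503134 F [-0.176  0.486  0.292] q [-0.361  0.199  0.704  1.842  0.392  0.878  0.385]
lane mm [ -12.777 -101.702   29.983]
  -> [ 0.03  0.16 -0.08] [ 0.     0.001 -0.   ] rows>= 0.04487784212932881 0.007010700228507165
```

View pics/w3.png

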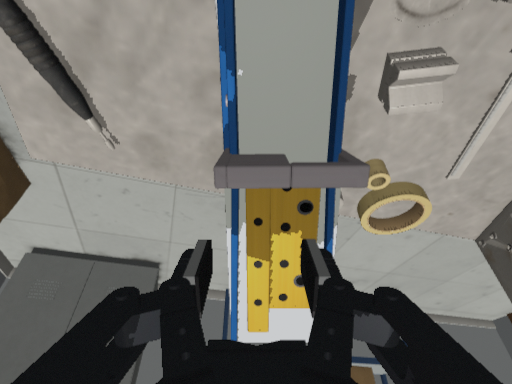

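Request:
arm_command([
  [[0,0,0,0,0,0,3],[0,0,0,0,0,0,1.5],[0,0,0,0,0,0,0.6],[0,0,0,0,0,0,0.6],[0,0,0,0,0,0,0.6],[0,0,0,0,0,0,0.6],[0,0,0,0,0,0,0.6]],
], newtons=80)

```text
clock: 3.88
ee_pos: [0.5689, -0.3333, 0.2079]
ee_rot: [[0.14, -0.241, 0.961], [-0.48, 0.832, 0.278], [-0.866, -0.5, 0.001]]
wrist_force: [-3.0, 3.9, 6.4]
finger_gap: 0.0104
```

```bash
python3 - <<'E'
from go import *
s=st()
for L in [(-12,-105,60),(0,-130,130)]: delta(s,lane(*L))
E
```

```text
t 3.88 pos [ 0.569 -0.333  0.208] gap 0.010411730951703675 F [-2.976  3.872  6.418] q [-0.361  0.199  0.704  1.842  0.392  0.879  0.385]
lane mm [ -12.821 -101.835   30.069]
  -> [-0.26  1.2   2.75] [0. 0. 0.] rows>= 0.722044541201986 0.0
  -> [ 0.52  2.81 10.06] [0. 0. 0.] rows>= 2.508706317139637 0.0
```

Request:
arm_command([
  [[-0.1,0.4,0.9,0,0,0,0.6],[-0.2,0.9,2.0,0,0,0,0.6],[-0.3,1.5,4,0,0,0,0.6],[0,2,7,0,0,0,0.6],[0.5,2.8,10,0,0,0,0.6],[0.5,2.8,10,0,0,0,0.6],[0.5,2.8,10,0,0,0,0.6]],
])

```text
clock: 4.47
ee_pos: [0.574, -0.3047, 0.308]
ee_rot: [[0.141, -0.24, 0.96], [-0.48, 0.832, 0.279], [-0.866, -0.5, 0.002]]
wrist_force: [-0.1, 0.6, -5.0]
finger_gap: 0.01
```

```bash
python3 - <<'E'
from go import *
s=st()
c=ctrl.read_camera('wrist'); cv2.imwrite('pics/w4.png',c['pixels'][:,:,::-1])
print('axis',RL[:,2]*np.pi/2)
E
```

```text
t 4.47 pos [ 0.574 -0.305  0.308] gap 0.009995985357011046 F [-0.129  0.594 -5.044] q [-0.424  0.098  0.689  1.721  0.43   1.099  0.386]
lane mm [   0.014 -129.374  129.812]
axis [-0.219  0.754  1.36 ]
```

View pics/w4.png

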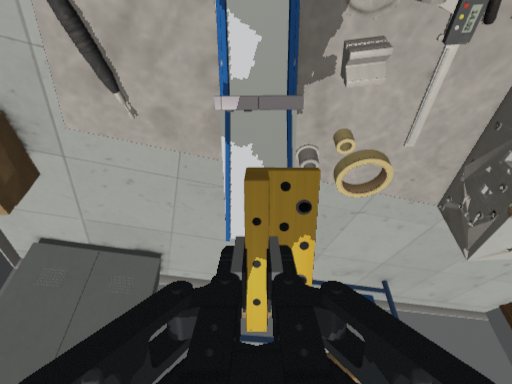

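Request:
arm_command([
  [[0,0,0,0.219,-0.754,-1.36,0.6],[0,0,0,0.219,-0.754,-1.36,0.6],[0,0,0,0.219,-0.754,-1.36,0.6],[0,0,0,0.219,-0.754,-1.36,0.6],[0,0,0,0.219,-0.754,-1.36,0.6],[0,0,0,0.219,-0.754,-1.36,0.6],[0,0,0,0.219,-0.754,-1.36,0.6],[0,0,0,0.219,-0.754,-1.36,0.6],[0,0,0,0.219,-0.754,-1.36,0.6],[0,0,0,0.219,-0.754,-1.36,0.6],[0,0,0,0.219,-0.754,-1.36,0.6],[0,0,0,0.219,-0.754,-1.36,0.6],[0,0,0,0.219,-0.754,-1.36,0.6],[0,0,0,0.219,-0.754,-1.36,0.6]],
])

```text
clock: 5.68
ee_pos: [0.5715, -0.3057, 0.3043]
ee_rot: [[0.134, 0.961, 0.241], [-0.479, 0.275, -0.834], [-0.868, -0.004, 0.497]]
wrist_force: [0.3, 1.1, -4.2]
finger_gap: 0.0098
```

```bash
python3 - <<'E'
from go import *
s=st()
delta(s,lane(14,-118,80),RT[-1])
E
```

```text
t 5.68 pos [ 0.572 -0.306  0.304] gap 0.009804929108225408 F [ 0.344  1.128 -4.208] q [-0.511  0.107  0.789  1.728  0.414  1.094 -1.173]
lane mm [  -2.675 -127.694  126.473]
  -> [ 2.01 -0.96 -4.51] [ 0.213 -0.757 -1.359] rows>= 1.206647073160785 12.562616362360114
```

Request:
arm_command([
  [[0,0,0,0.213,-0.757,-1.359,0.6],[0,0,0,0.213,-0.757,-1.359,0.6],[0,0,0,0.213,-0.757,-1.359,0.6],[0,0,0,0.213,-0.757,-1.359,0.6],[0,0,0,0.213,-0.757,-1.359,0.6],[0,0,0,0.213,-0.757,-1.359,0.6],[0,0,0,0.213,-0.757,-1.359,0.6],[0,0,0,0.213,-0.757,-1.359,0.6],[0,0,0,0.213,-0.757,-1.359,0.6],[0,0,0,0.213,-0.757,-1.359,0.6],[0,0,0,0.213,-0.757,-1.359,0.6],[0,0,0,0.213,-0.757,-1.359,0.6],[0,0,0,0.213,-0.757,-1.359,0.6],[0,0,0,0.213,-0.757,-1.359,0.6]],
])

```text
clock: 6.85
ee_pos: [0.5717, -0.3062, 0.3054]
ee_rot: [[0.134, 0.241, -0.961], [-0.484, -0.83, -0.276], [-0.864, 0.503, 0.005]]
wrist_force: [-0.1, 0.5, -3.7]
finger_gap: 0.0101
```

```bash
python3 - <<'E'
from go import *
s=st()
delta(s,lane(15,-118,80),RT[-1])
E
```

```text
t 6.85 pos [ 0.572 -0.306  0.305] gap 0.01010657137115031 F [-0.084  0.491 -3.719] q [-0.806  0.153  1.131  1.735  0.342  1.069 -2.686]
lane mm [  -2.666 -128.714  127.16 ]
  -> [ 2.09 -0.88 -4.62] [ 0.004 -0.004  0.003] rows>= 1.2347140634819471 0.05298911217131032
```

```bash
python3 - <<'E'
from go import *
s=ctrl.observe()
c=ctrl.read_camera('wrist'); cv2.imwrite('pics/w5.png',c['pixels'][:,:,::-1])
E
```

```text
(no output)
```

View pics/w5.png

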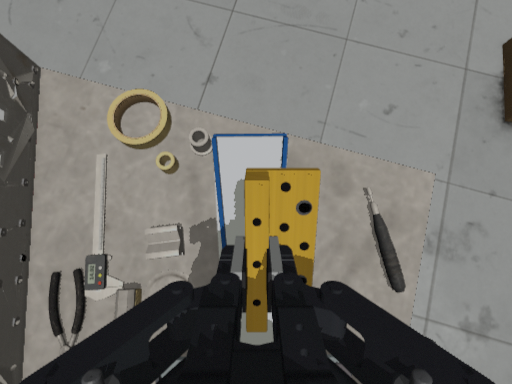

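Request:
arm_command([
  [[1.0,-0.4,-2,0,0,0,0.6],[2.1,-0.9,-4.6,0,0,0,0.6],[2.1,-0.9,-4.6,0,0,0,0.6],[2.1,-0.9,-4.6,0,0,0,0.6]],
])

```text
clock: 7.23
ee_pos: [0.5927, -0.3145, 0.2587]
ee_rot: [[0.132, 0.245, -0.961], [-0.485, -0.829, -0.278], [-0.864, 0.503, 0.009]]
wrist_force: [0.3, 0.6, -3.3]
finger_gap: 0.0099
```

```bash
python3 - <<'E'
from go import *
s=st()
delta(s,lane(15,-118,80),RT[-1]);delta(s,lane(15,-118,32),RT[-1])
c=ctrl.read_camera('wrist'); cv2.imwrite('pics/w6.png',c['pixels'][:,:,::-1])
c=ctrl.read_camera('top'); cv2.imwrite('pics/t6.png',cv2.resize(c['pixels'][120:280,235:435,::-1],None,fx=4,fy=3.7))
E
```

```text
t 7.23 pos [ 0.593 -0.314  0.259] gap 0.009941677468078915 F [ 0.332  0.631 -3.27 ] q [-0.698  0.282  1.084  1.745  0.221  0.965 -2.626]
lane mm [  15.272 -117.317   79.764]
  -> [-0.01 -0.05  0.05] [ 0.006 -0.008  0.   ] rows>= 0.01850517855606779 0.07785792746069278
  -> [ 0.66 -2.36 -4.1 ] [ 0.006 -0.008  0.   ] rows>= 1.1455474597162054 0.07785792746069278
```

View pics/w6.png

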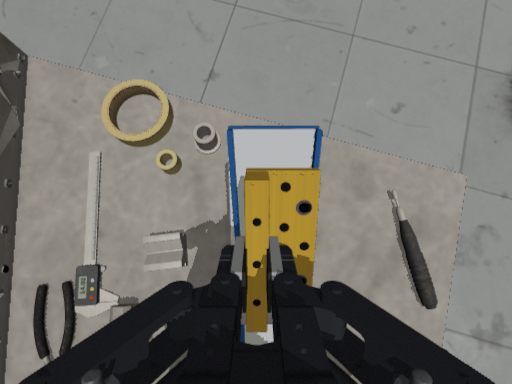

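View pics/t6.png

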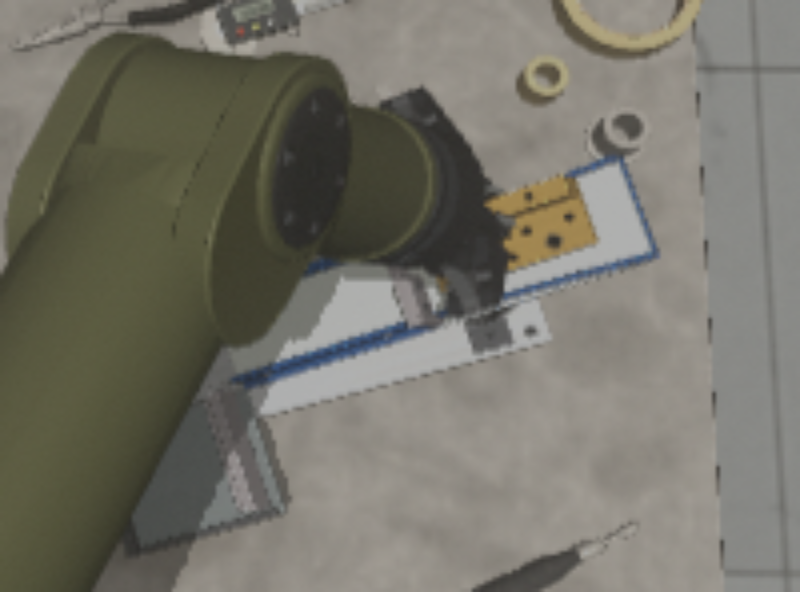

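```bash
python3 - <<'E'
from go import *
s=ctrl.observe(); c=ctrl.read_camera('wrist')
W=cloud(c,s);L=(W-oL)@RL*1e3
H=np.array(c['hand_eye']);Rw=np.array(s['ee_rot'])@H[:3,:3];tw=np.array(s['ee_rot'])@H[:3,3]+s['ee_pos']
def ray(u,v,z):
    r=RL.T@Rw@np.array([(u-c['cx'])/c['fx'],(v-c['cy'])/c['fy'],1]);o=RL.T@(tw-oL)*1e3
    return o+r*(z-o[2])/r[2]
I=c['pixels'].astype(int);bl=(I[...,2]-I[...,0]>40)
for v in (135,150,165,180): 
    x=np.nonzero(bl[v,215:335])[0]+215; print(v,x)
for u,v in [(233,140),(317,140),(236,160),(238,175)]: print(u,v,ray(u,v,0),ray(u,v,6))
for v in (172,180): 
    g=np.nonzero(I[v,235:335,0]-I[v,235:335,2]>50)[0]+235; print('gib',g.min(),g.max(),L[v,g[3:-3:8]])
E
```

```text
135 [229 230 231 232 233 317 318 319 320 321 322]
150 [230 231 232 233 234 315 316 317 318 319 320]
165 [231 232 233 234 235 314 315 316 317 318 319]
180 [232 233 234 235 236]
233 140 [  32.691 -175.341    0.   ] [  32.215 -176.182    6.   ]
317 140 [ -27.353 -175.311    0.   ] [ -26.051 -176.154    6.   ]
236 160 [  30.885 -160.834    0.   ] [  30.462 -162.105    6.   ]
238 175 [  29.66  -149.506    0.   ] [  29.274 -151.113    6.   ]
gib 246 320 [[  20.036 -167.015   59.333]
 [  15.849 -167.32    60.534]
 [  11.698 -167.378   60.771]
 [   7.323 -166.479   57.282]
 [   3.092 -166.544   57.548]
 [  -1.04  -166.786   58.506]
 [  -5.336 -166.655   58.009]
 [  -9.543 -166.693   58.171]
 [ -13.771 -166.695   58.191]]
gib 245 319 [[  20.159 -167.198   75.157]
 [  16.396 -167.49    76.185]
 [  12.661 -167.502   76.24 ]
 [   7.789 -162.12    57.498]
 [   3.428 -161.887   56.7  ]
 [  -0.729 -162.259   58.01 ]
 [  -4.987 -162.289   58.127]
 [  -9.382 -162.09    57.448]
 [ -13.638 -162.138   57.628]]
```

```bash
python3 - <<'E'
from go import *
s=st()
delta(s,lane(16,-115,45),RT[-1]);delta(s,lane(16,-115,31),RT[-1])
E
```

```text
t 7.38 pos [ 0.594 -0.315  0.262] gap 0.010075416460321344 F [-0.049  0.437 -3.385] q [-0.7    0.277  1.087  1.741  0.221  0.965 -2.626]
lane mm [  16.421 -120.245   82.26 ]
  -> [ 0.35 -1.36 -3.49] [ 0.005 -0.     0.001] rows>= 0.9023927077878289 0.04386153338363009
  -> [ 0.55 -2.04 -4.7 ] [ 0.005 -0.     0.001] rows>= 1.2357175183738802 0.04386153338363009
```

Request:
arm_command([
  [[0.2,-0.7,-1.7,0,0,0,0.6],[0.35,-1.35,-3.5,0.005,0,0,0.6],[0.35,-1.35,-3.5,0.005,0,0,0.6],[0.35,-1.35,-3.5,0.005,0,0,0.6],[0.35,-1.35,-3.5,0.005,0,0,0.6]],
])

```text
clock: 7.8
ee_pos: [0.5985, -0.3283, 0.2279]
ee_rot: [[0.14, 0.24, -0.961], [-0.481, -0.832, -0.278], [-0.866, 0.501, -0.001]]
wrist_force: [0.4, -0.5, -3.1]
finger_gap: 0.0099
```

```bash
python3 - <<'E'
from go import *
s=st(); c=ctrl.read_camera('wrist'); s=st()
delta(s,lane(16,-115,31),RT[-1])
cv2.imwrite('pics/w7.png',c['pixels'][:,:,::-1])
E
```

```text
t 7.8 pos [ 0.599 -0.328  0.228] gap 0.009925670221834795 F [ 0.448 -0.531 -3.119] q [-0.63   0.334  1.053  1.763  0.163  0.891 -2.591]
lane mm [  16.973 -114.86    45.689]
t 7.85 pos [ 0.599 -0.328  0.228] gap 0.0098233770330116 F [ 0.592  0.044 -3.776] q [-0.63   0.334  1.053  1.763  0.163  0.891 -2.591]
lane mm [  17.305 -114.85    45.842]
  -> [ 0.08 -0.76 -1.28] [ 0.     0.002 -0.   ] rows>= 0.3573123625962898 0.014560545043896929
```

View pics/w7.png

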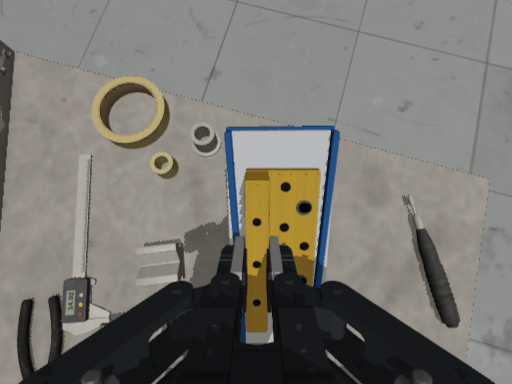

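Request:
arm_command([
  [[0.05,-0.35,-0.6,0,0,0,0.6],[0.1,-0.75,-1.25,0,0,0,0.6],[0.1,-0.75,-1.25,0,0,0,0.6],[0.1,-0.75,-1.25,0,0,0,0.6]],
])

```text
clock: 8.18
ee_pos: [0.5991, -0.3358, 0.2136]
ee_rot: [[0.138, 0.241, -0.961], [-0.481, -0.832, -0.278], [-0.866, 0.5, 0.001]]
wrist_force: [0.4, 1.4, -3.3]
finger_gap: 0.0101
```

```bash
python3 - <<'E'
from go import *
s=st(); 
delta(s,lane(16,-115,30),RT[-1])
E
```

```text
t 8.18 pos [ 0.599 -0.336  0.214] gap 0.01013243146359137 F [ 0.356  1.365 -3.255] q [-0.598  0.358  1.037  1.77   0.141  0.862 -2.575]
lane mm [  15.441 -114.026   29.657]
  -> [ 0.07 -0.05  0.08] [ 0.    -0.001  0.001] rows>= 0.02814558213417192 0.00938088747380545
```

Request:
arm_command([
  [[0.1,0,-0.1,0,0,0,0.6],[0.1,0,-0.1,0,0,0,0.6],[0.1,0,-0.1,0,0,0,2.5],[0.1,0,-0.1,0,0,0,4],[0.1,0,-0.1,0,0,0,4],[0.1,0,-0.1,0,0,0,4],[0.1,0,-0.1,0,0,0,4],[0.1,0,-0.1,0,0,0,4]],
])

```text
clock: 8.85
ee_pos: [0.6001, -0.3358, 0.2128]
ee_rot: [[0.138, 0.241, -0.961], [-0.481, -0.832, -0.278], [-0.866, 0.5, 0.001]]
wrist_force: [0.3, -0.7, -0.9]
finger_gap: 0.0399
```

```bash
python3 - <<'E'
from go import *
s=st(); c=ctrl.read_camera('scene'); cv2.imwrite('pics/s8.png',cv2.resize(c['pixels'][180:285,200:370,::-1],None,fx=4.6,fy=4.6))
c=ctrl.read_camera('wrist'); cv2.imwrite('pics/w8.png',c['pixels'][:,:,::-1])
E
```

```text
t 8.85 pos [ 0.6   -0.336  0.213] gap 0.03988630399817441 F [ 0.343 -0.674 -0.896] q [-0.596  0.361  1.036  1.769  0.138  0.861 -2.574]
lane mm [  16.369 -113.874   28.833]
```

View pics/s8.png

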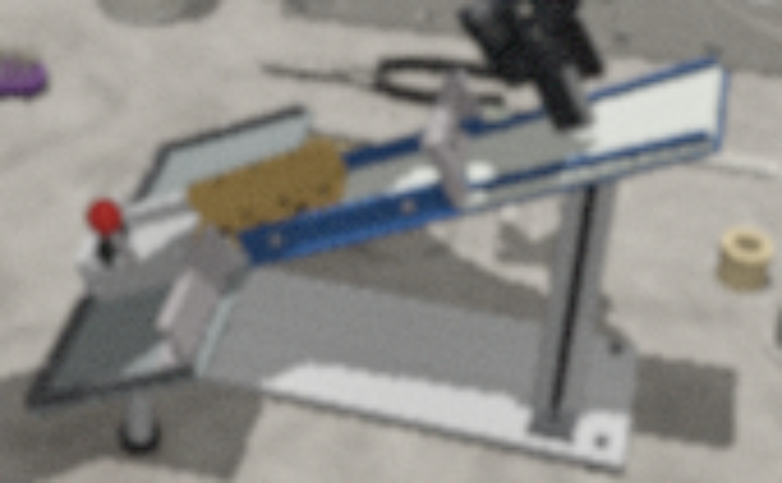

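View pics/w8.png

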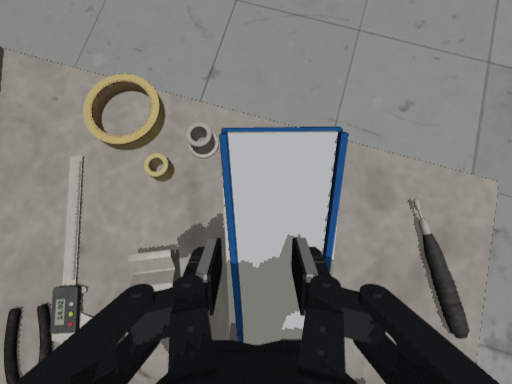

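```bash
python3 - <<'E'
from go import *
s=st(); B=pickle.load(open('gibs.pkl','rb'))[1]; print(B)
az=-1.7297+0.0  # gib x azimuth = yaw
delta(s,[B[1][0],B[1][1],.15],Rdown(-1.7297))
E
```

```text
t 8.95 pos [ 0.6   -0.336  0.213] gap 0.04001139113637135 F [0.303 0.038 0.389] q [-0.596  0.361  1.036  1.769  0.138  0.861 -2.574]
lane mm [  16.317 -113.777   28.8  ]
(array([[-0.158,  0.987,  0.   ],
       [-0.987, -0.158,  0.   ],
       [ 0.   ,  0.   ,  1.   ]]), array([0.487, 0.108, 0.017]))
  -> [-11.34  44.36  -6.27] [0.366 0.413 1.103] rows>= 11.082255066241725 9.869845883834115
```

Request:
arm_command([
  [[-0.4,1.4,2.5,0,0,0,4],[-0.8,2.8,5,0,0,0,4],[-1.1,3.8,7,0,0,0,4],[-1.1,3.8,9,0,0,0,5],[-1.1,3.8,9,0,0,0,5]],
])

```text
clock: 9.37
ee_pos: [0.5912, -0.2977, 0.307]
ee_rot: [[0.145, 0.24, -0.96], [-0.481, -0.831, -0.28], [-0.865, 0.502, -0.005]]
wrist_force: [0.8, -0.9, 0.2]
finger_gap: 0.0498
```

```bash
python3 - <<'E'
from go import *; from ov import draw
s=st(); B=pickle.load(open('gibs.pkl','rb'))[1]
delta(s,[B[1][0],B[1][1],.15],Rdown(-1.7297))
c=ctrl.read_camera('scene'); cv2.imwrite('pics/s9.png',cv2.resize(c['pixels'][180:285,200:370,::-1],None,fx=4.6,fy=4.6))
E
```

```text
t 9.37 pos [ 0.591 -0.298  0.307] gap 0.049820140145315085 F [ 0.822 -0.89   0.237] q [-0.808  0.217  1.156  1.701  0.264  1.058 -2.648]
lane mm [  18.48  -127.205  129.913]
  -> [-10.46  40.56 -15.7 ] [0.363 0.419 1.102] rows>= 10.727568110250584 9.874358207030006
```

View pics/s9.png

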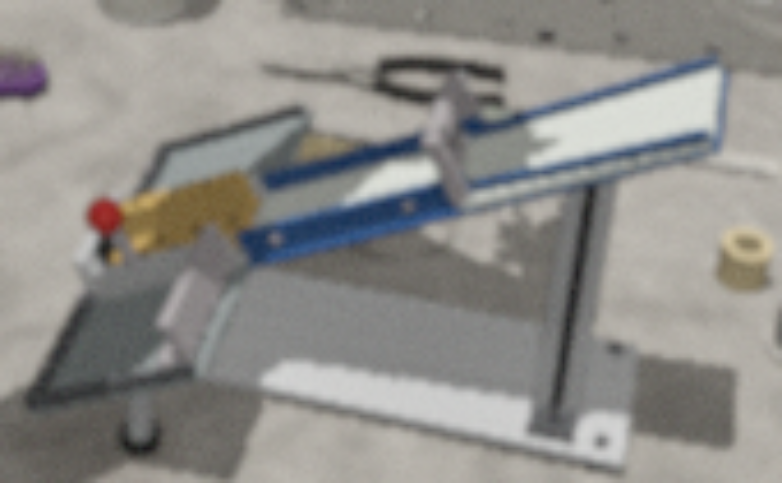

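Request:
arm_command([
  [[-7,25,-6,0.2,0.24,0.62,5],[-7,25,-6,0.2,0.24,0.62,5],[-7,25,-6,0.2,0.24,0.62,5],[-7,25,-6,0.2,0.24,0.62,5],[-7,25,-6,0.2,0.24,0.62,5],[-7,25,-6,0.2,0.24,0.62,5],[-10.5,40.5,-15.7,0.363,0.419,1.102,5],[-10.5,40.5,-15.7,0.363,0.419,1.102,5],[-10.5,40.5,-15.7,0.363,0.419,1.102,5],[-10.5,40.5,-15.7,0.363,0.419,1.102,5],[-10.5,40.5,-15.7,0.363,0.419,1.102,5],[-10.5,40.5,-15.7,0.363,0.419,1.102,5],[-10.5,40.5,-15.7,0.363,0.419,1.102,5],[-10.5,40.5,-15.7,0.363,0.419,1.102,5],[-10.5,40.5,-15.7,0.363,0.419,1.102,5]],
])

```text
clock: 10.67
ee_pos: [0.4845, 0.1059, 0.1461]
ee_rot: [[-0.002, 0.987, -0.16], [-0.006, -0.16, -0.987], [-1.0, -0.001, 0.006]]
wrist_force: [-0.0, -0.1, -0.5]
finger_gap: 0.0501
```

```bash
python3 - <<'E'
from go import *; from gib import *; from ov import draw
s=st(); B=pickle.load(open('gibs.pkl','rb'))[1]
delta(s,[B[1][0],B[1][1],.15],Rdown(-1.7297))
c=ctrl.read_camera('wrist'); k=wcam(c,s); draw(dict(w=k),p,'w',(156,100,356,260),4,'pics/w10.png',[B])
pickle.dump((s,c),open('w10.pkl','wb'))
E
```

```text
t 10.67 pos [0.485 0.106 0.146] gap 0.05010559005727253 F [-0.004 -0.104 -0.456] q [-1.21   0.105  0.997  1.984 -0.093  1.106 -1.905]
lane mm [ 28.413 314.753 199.232]
  -> [0.21 0.19 0.39] [ 0.006 -0.002  0.002] rows>= 0.11602881448504208 0.05117710321117214
```

View pics/w10.png

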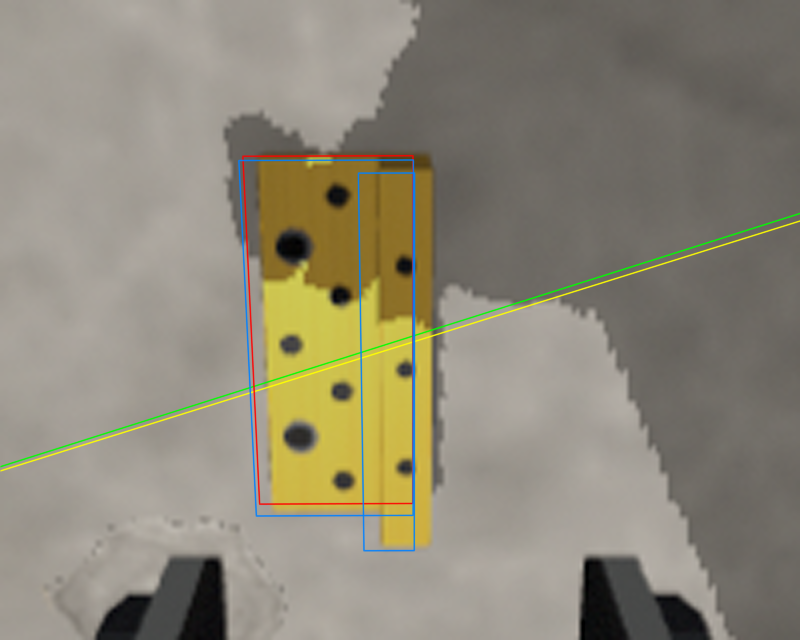

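```bash
python3 - <<'E'
from go import *; from gib import *; from ov import draw
s,c=pickle.load(open('w10.pkl','rb')); k=wcam(c,s)
poseB=lambda v:(Rz(v[2]),np.array([v[0],v[1],.0165]))
box=(205,132,275,245)
# fix flange shadow: use mask threshold lower
r=fitgib([(k,box)],poseB,[.487,.104,-1.73],[.005,.005,.03]);print(r.x,r.fun)
draw(dict(w=k),p,'w',(156,100,356,260),4,'pics/w10b.png',[poseB(r.x)])
W=cloud(c,s);I=c['pixels'].astype(int);m=(I[...,0]-I[...,2]>40)
m[:132]=0;m[245:]=0;m[:,:205]=0;m[:,275:]=0
q=W[m];print(np.percentile(q[:,2],[5,25,50,75,95]));rb=q[q[:,2]>.02];print(np.median(rb,0),rb.min(0),rb.max(0))
r1=cv2.minAreaRect((rb[:,:2]*1e3).astype(np.float32));print(r1)
s=st();delta(s,[r.x[0],r.x[1],.0305],Rdown(r.x[2]))
E
```

```text
[ 0.486  0.104 -1.732] 0.06341254333966824
[0.006 0.007 0.008 0.026 0.027]
[0.49  0.103 0.027] [0.442 0.091 0.023] [0.568 0.116 0.267]
((504.7681884765625, 100.33724975585938), (11.45682144165039, 126.49281311035156), 80.41278839111328)
t 10.72 pos [0.485 0.106 0.146] gap 0.050226841770320205 F [-0.314 -0.694 -0.463] q [-1.21   0.105  0.997  1.984 -0.093  1.106 -1.905]
lane mm [ 28.532 314.756 199.462]
  -> [  0.18  -0.21 -11.58] [ 0.005 -0.002 -0.001] rows>= 2.777202620620904 0.04457469331597256
```

View pics/w10b.png

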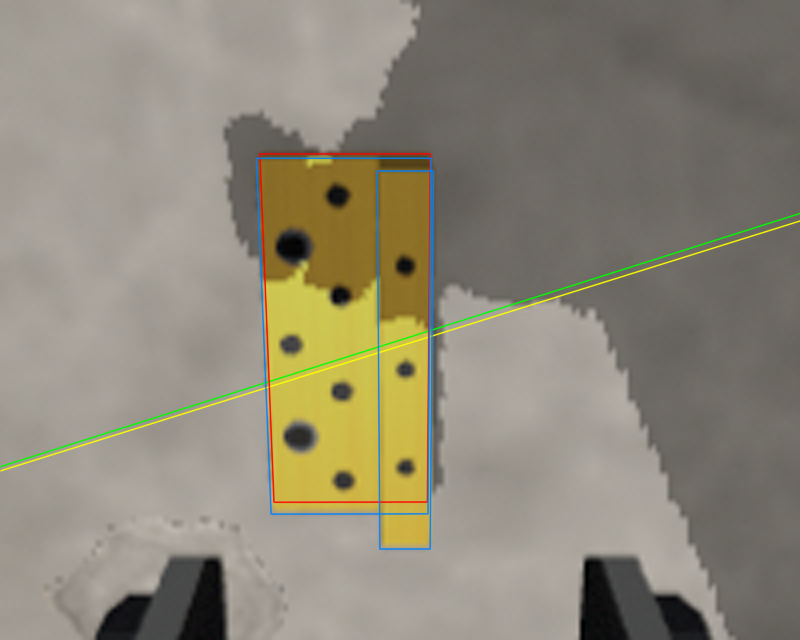

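Request:
arm_command([
  [[0.2,-0.2,-3.5,0.005,0,0,5],[0.2,-0.2,-7,0.005,0,0,5],[0.2,-0.2,-9.5,0.005,0,0,5],[0.2,-0.2,-11,0.005,0,0,5],[0.2,-0.2,-11.5,0.005,0,0,5],[0.2,-0.2,-11.5,0.005,0,0,5],[0.2,-0.2,-11.5,0.005,0,0,5],[0.2,-0.2,-11.5,0.005,0,0,5]],
])

```text
clock: 11.38
ee_pos: [0.4873, 0.1055, 0.0322]
ee_rot: [[-0.001, 0.987, -0.158], [0.001, -0.158, -0.987], [-1.0, -0.001, -0.001]]
wrist_force: [0.5, -0.2, 1.7]
finger_gap: 0.05
```

```bash
python3 - <<'E'
from go import *
s=st();delta(s,[.486,.104,.0305],Rdown(-1.732))
E
```

```text
t 11.38 pos [0.487 0.106 0.032] gap 0.04996497890363681 F [ 0.452 -0.183  1.697] q [-1.074  0.338  0.913  2.071 -0.346  0.889 -1.695]
lane mm [ 30.997 370.679 100.062]
  -> [-0.13 -0.15 -0.17] [-0.001 -0.001 -0.003] rows>= 0.06391070397928708 0.023622207731885583
```

Request:
arm_command([
  [[0,-0.15,-0.1,0,0,0,3],[0,-0.15,-0.1,0,0,0,1.5],[0,-0.15,-0.1,0,0,0,0.6],[0,-0.15,-0.1,0,0,0,0.6],[0,-0.15,-0.1,0,0,0,0.6],[0,-0.15,-0.1,0,0,0,0.6],[0,-0.15,-0.1,0,0,0,0.6]],
], newtons=80)

```text
clock: 11.97
ee_pos: [0.4864, 0.1042, 0.0305]
ee_rot: [[-0.003, 0.988, -0.157], [0.0, -0.157, -0.988], [-1.0, -0.003, 0.0]]
wrist_force: [-1.8, 0.3, 5.6]
finger_gap: 0.0101
```

```bash
python3 - <<'E'
from go import *
s=st()
c=ctrl.read_camera('scene'); cv2.imwrite('pics/s11.png',cv2.resize(c['pixels'][140:290,80:370,::-1],None,fx=2.7,fy=2.7))
E
```

```text
t 11.97 pos [0.486 0.104 0.031] gap 0.010062676684444622 F [-1.839  0.333  5.605] q [-1.071  0.34   0.912  2.073 -0.348  0.888 -1.69 ]
lane mm [ 29.701 370.674  98.083]
```

View pics/s11.png

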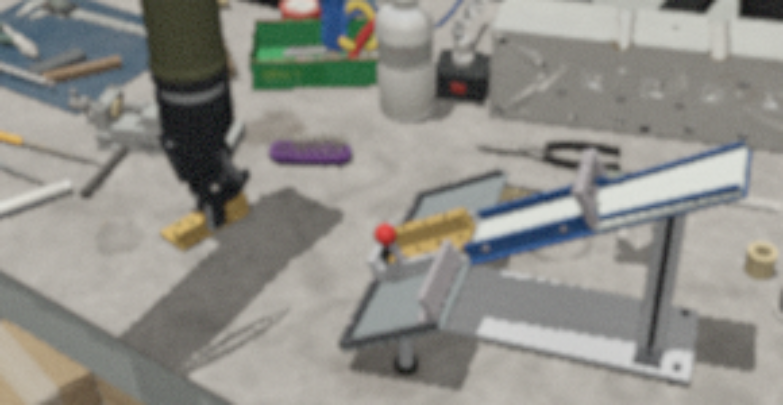

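Request:
arm_command([
  [[0,0,4,0,0,0,0.6],[0,0,8,0,0,0,0.6],[0,0,12,0,0,0,0.6],[0,-2,16,0,0,0.12,0.6],[0,-4,20,0,0,0.24,0.6],[0,-6,23,0,0,0.36,0.6],[0,-9,26,0,0,0.48,0.6],[0,-11,28,0,0,0.6,0.6],[0,-13,28,0,0,0.72,0.6],[0,-15,28,0,0,0.84,0.6],[0,-17,28,0,0,0.96,0.6],[0,-18,28,0,0,1.05,0.6],[0,-18,28,0,0,1.05,0.6],[0,-18,28,0,0,1.05,0.6]],
])

```text
clock: 13.18
ee_pos: [0.4855, -0.0761, 0.3091]
ee_rot: [[-0.002, 0.631, 0.776], [-0.001, 0.776, -0.631], [-1.0, -0.002, -0.001]]
wrist_force: [0.2, 0.2, -4.5]
finger_gap: 0.0104
```

```bash
python3 - <<'E'
from go import *
s=st();delta(s,lane(16,-118,140),RT[1])
E
```

```text
t 13.18 pos [ 0.486 -0.076  0.309] gap 0.010402578097798104 F [ 0.246  0.246 -4.484] q [-1.246 -0.252  1.183  1.774  0.236  1.47  -0.782]
lane mm [-21.346  81.551 252.89 ]
  -> [  9.97 -20.98   0.2 ] [-0.531  0.107  0.942] rows>= 5.57054428387296 8.697045022266883
```

Request:
arm_command([
  [[2,-3,0,-0.06,0.01,0.1,0.6],[4,-6,0,-0.12,0.02,0.2,0.6],[6,-10,0,-0.18,0.03,0.3,0.6],[8,-14,0,-0.24,0.05,0.42,0.6],[10,-18,0.2,-0.3,0.06,0.53,0.6],[10,-21,0.2,-0.36,0.07,0.64,0.6],[10,-21,0.2,-0.42,0.085,0.75,0.6],[10,-21,0.2,-0.48,0.1,0.86,0.6],[10,-21,0.2,-0.531,0.107,0.942,0.6],[10,-21,0.2,-0.531,0.107,0.942,0.6],[10,-21,0.2,-0.531,0.107,0.942,0.6],[10,-21,0.2,-0.531,0.107,0.942,0.6]],
])

```text
clock: 14.18
ee_pos: [0.5864, -0.283, 0.3101]
ee_rot: [[0.141, -0.245, 0.959], [-0.477, 0.832, 0.282], [-0.868, -0.497, 0.0]]
wrist_force: [1.0, 0.4, -3.3]
finger_gap: 0.0099
```

```bash
python3 - <<'E'
from go import *
s=st();c=ctrl.read_camera('wrist'); cv2.imwrite('pics/w12.png',c['pixels'][:,:,::-1])
s=st();delta(s,lane(16,-118,45),RT[1])
E
```

```text
t 14.18 pos [ 0.586 -0.283  0.31 ] gap 0.00992148330656119 F [ 1.036  0.393 -3.296] q [-0.855  0.187  1.163  1.711  0.297  1.085  0.46 ]
lane mm [  17.921 -115.295  140.35 ]
t 14.23 pos [ 0.587 -0.284  0.311] gap 0.00997456444899487 F [-0.194 -0.04  -3.156] q [-0.854  0.188  1.164  1.709  0.297  1.084  0.46 ]
lane mm [  17.81  -116.662  140.547]
  -> [ 1.19 -4.75 -8.21] [-0.002  0.    -0.003] rows>= 2.2919243056611536 0.029833763650337942
```

View pics/w12.png

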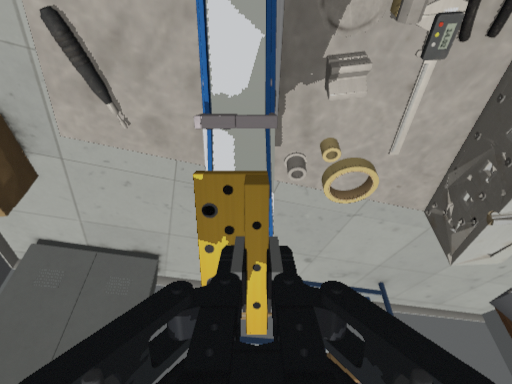

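Request:
arm_command([
  [[0.4,-1.6,-2.8,0,0,0,0.6],[0.8,-3.2,-5.5,0,0,0,0.6],[1.15,-4.7,-8.2,0,0,0,0.6],[1.15,-4.7,-8.2,0,0,0,0.6],[1.15,-4.7,-8.2,0,0,0,0.6],[1.15,-4.7,-8.2,0,0,0,0.6]],
])

```text
clock: 14.73
ee_pos: [0.5984, -0.3334, 0.2306]
ee_rot: [[0.142, -0.243, 0.96], [-0.481, 0.83, 0.281], [-0.865, -0.502, 0.001]]
wrist_force: [1.9, -0.9, -2.9]
finger_gap: 0.01
```

```bash
python3 - <<'E'
from go import *
s=st();c=ctrl.read_camera('wrist'); cv2.imwrite('pics/w13.png',c['pixels'][:,:,::-1])
s=st();delta(s,lane(16,-118,31),RT[1])
E
```

```text
t 14.73 pos [ 0.598 -0.333  0.231] gap 0.010015263852338835 F [ 1.917 -0.853 -2.859] q [-0.643  0.347  1.086  1.758  0.135  0.888  0.582]
lane mm [  15.41  -120.395   45.628]
t 14.78 pos [ 0.599 -0.333  0.231] gap 0.01007060185103417 F [-0.338  0.974 -3.342] q [-0.644  0.346  1.086  1.758  0.135  0.888  0.582]
lane mm [  16.052 -120.452   46.301]
  -> [ 0.15 -0.53 -1.45] [ 0.001  0.003 -0.004] rows>= 0.37161207231402027 0.03817912686270419
```

View pics/w13.png

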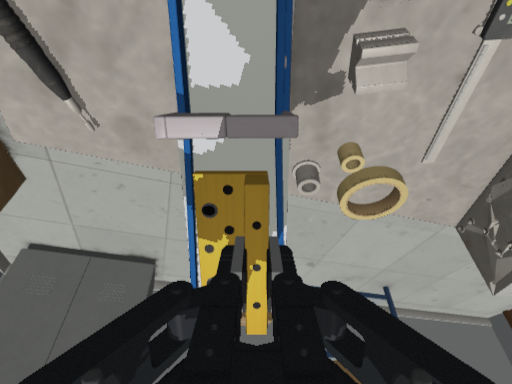

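Request:
arm_command([
  [[0.05,-0.25,-0.7,0,0,0,0.6],[0.15,-0.5,-1.4,0,0,0,0.6],[0.15,-0.5,-1.45,0,0,0,0.6],[0.15,-0.5,-1.45,0,0,0,0.6],[0.15,-0.5,-1.45,0,0,0,0.6]],
])

```text
clock: 15.2
ee_pos: [0.5989, -0.3379, 0.2151]
ee_rot: [[0.141, -0.244, 0.959], [-0.48, 0.831, 0.282], [-0.866, -0.5, -0.0]]
wrist_force: [0.5, -0.5, -3.0]
finger_gap: 0.0101
```

```bash
python3 - <<'E'
from go import *
s=st();delta(s,lane(16,-118,30),RT[1])
E
```

```text
t 15.2 pos [ 0.599 -0.338  0.215] gap 0.010056360704134008 F [ 0.537 -0.531 -3.008] q [-0.616  0.368  1.07   1.77   0.115  0.858  0.594]
lane mm [  14.635 -116.556   29.969]
  -> [ 0.17 -0.08  0.07] [ 0.001 -0.    -0.004] rows>= 0.04766124590831811 0.030657765755708843
```

Request:
arm_command([
  [[0.15,-0.05,-0.08,0,0,0,0.6],[0.15,-0.05,-0.08,0,0,0,0.6],[0.15,-0.05,-0.08,0,0,0,2.5],[0.15,-0.05,-0.08,0,0,0,4],[0.15,-0.05,-0.08,0,0,0,4],[0.15,-0.05,-0.08,0,0,0,4],[0.15,-0.05,-0.08,0,0,0,4],[-0.2,1.4,2.5,0,0,0,4],[-0.6,2.8,5,0,0,0,4],[-1,3.8,7,0,0,0,4],[-1,3.8,9,0,0,0,4],[-1,3.8,9,0,0,0,4],[-1,3.8,9,0,0,0,4]],
])

```text
clock: 16.28
ee_pos: [0.5897, -0.3002, 0.3063]
ee_rot: [[0.144, -0.243, 0.959], [-0.48, 0.83, 0.283], [-0.865, -0.501, 0.002]]
wrist_force: [0.7, 0.2, -0.9]
finger_gap: 0.04
```

```bash
python3 - <<'E'
from go import *; from ov import draw; from gib import *
s=st();c=ctrl.read_camera('scene')
def g(y): return (RL,RL@np.array([.014,y,.0165])+oL)
draw(dict(s=c),p,'s',(200,180,370,285),4.6,'pics/s14.png',[g(.13),g(.04)])
cv2.imwrite('pics/s14r.png',cv2.resize(c['pixels'][180:285,200:370,::-1],None,fx=4.6,fy=4.6))
E
```

```text
t 16.28 pos [ 0.59  -0.3    0.306] gap 0.03997782667787287 F [ 0.728  0.206 -0.933] q [-0.804  0.215  1.156  1.703  0.263  1.056  0.502]
lane mm [  16.283 -128.505  128.307]
```

View pics/s14.png

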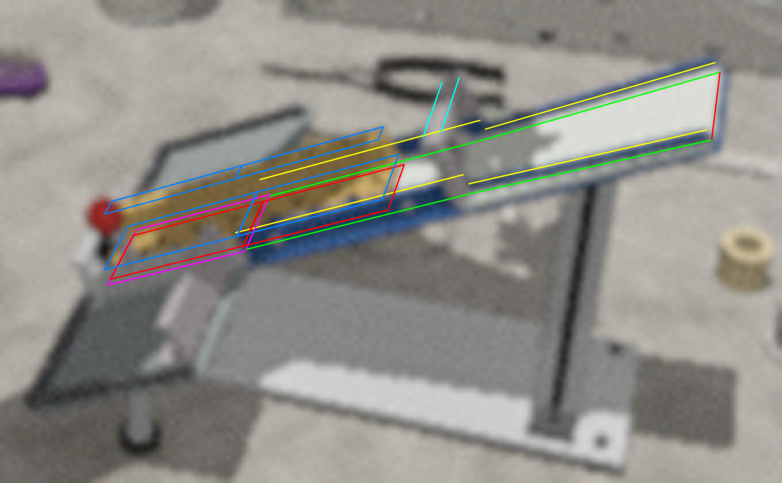

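View pics/s14r.png

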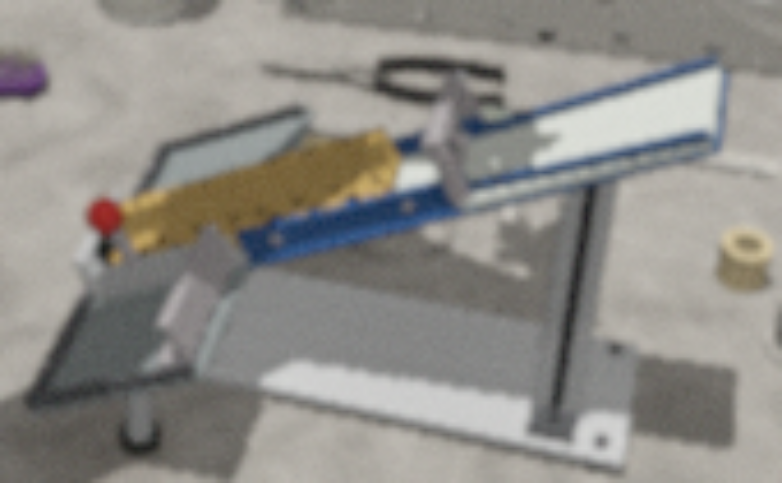

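```bash
python3 - <<'E'
from go import *; from ov import draw; from gib import *
s=st();c=ctrl.read_camera('top'); 
def g(y): return (RL,RL@np.array([.0155,y,.0165])+oL)
draw(dict(s=c),p,'s',(235,150,405,280),4.6,'pics/t15.png',[g(.13),g(.04)])
cv2.imwrite('pics/t15r.png',cv2.resize(c['pixels'][150:280,235:405,::-1],None,fx=4.6,fy=4.6))
E
```

```text
t 16.33 pos [ 0.589 -0.3    0.305] gap 0.03978067826229061 F [ 0.178  1.004 -0.047] q [-0.804  0.216  1.156  1.705  0.263  1.056  0.502]
lane mm [  15.623 -127.663  127.37 ]
```

View pics/t15.png

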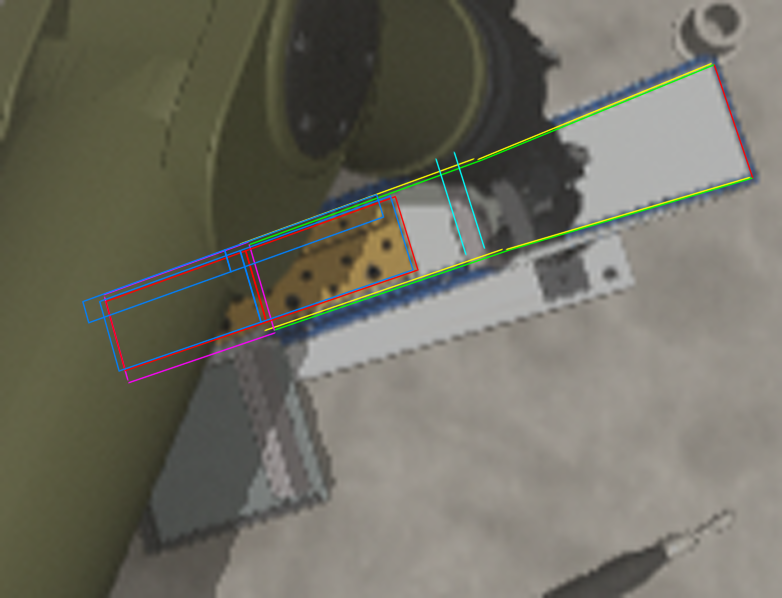

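View pics/t15r.png

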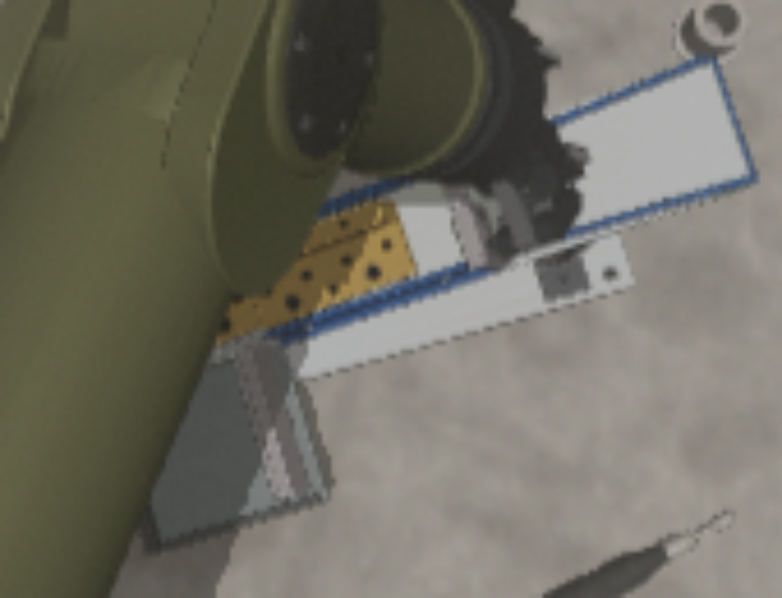

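```bash
python3 - <<'E'
from go import *
s=st()
for L in [(-60,20,160),(-80,148,130),(-80,148,54)]: print(lane(*L)); delta(s,lane(*L),RT[1])
E
```

```text
t 16.38 pos [ 0.589 -0.3    0.304] gap 0.040345116373421 F [-0.049  0.05  -0.464] q [-0.803  0.217  1.155  1.706  0.263  1.056  0.502]
lane mm [  15.231 -127.232  126.824]
[ 0.476 -0.183  0.259]
  -> [-11.24  11.74  -4.49] [ 0.    -0.001 -0.003] rows>= 4.044005575350399 0.02809906145773972
[ 0.43  -0.096  0.169]
  -> [-15.83  20.39 -13.49] [ 0.    -0.001 -0.003] rows>= 6.984632955995119 0.02809906145773972
[ 0.441 -0.133  0.104]
  -> [-14.77  16.74 -20.07] [ 0.    -0.001 -0.003] rows>= 7.1992425913085825 0.02809906145773972
```

Request:
arm_command([
  [[-3,3,2,0,0,0,0],[-6,6,2,0,0,0,0],[-8.5,9,0,0,0,0,0],[-11,12,-4,0,0,0,0],[-13.5,16,-8.5,0,0,0,0],[-15.8,20.3,-13.5,0,0,0,0],[-15.8,20.3,-13.5,0,0,0,0],[-15.8,20.3,-13.5,0,0,0,0],[-15.8,20.3,-13.5,0,0,0,0],[-15.8,20.3,-13.5,0,0,0,0]],
])

```text
clock: 17.22
ee_pos: [0.4291, -0.0971, 0.1682]
ee_rot: [[0.138, -0.249, 0.959], [-0.483, 0.828, 0.285], [-0.865, -0.502, -0.006]]
wrist_force: [0.5, 0.2, 0.1]
finger_gap: 0.0
```

```bash
python3 - <<'E'
from go import *; from gib import *; from ov import draw
s=st();c=ctrl.read_camera('wrist');k=wcam(c,s)
L=(-80,148,54);delta(s,lane(*L),RT[1])
cv2.imwrite('pics/w16.png',c['pixels'][:,:,::-1])
W=cloud(c,s);I=cv2.cvtColor(c['pixels'],cv2.COLOR_RGB2HSV);L=(W-oL)@RL*1e3
m=(I[...,1]>150)&((I[...,0]<8)|(I[...,0]>172))&(c['range_z']>0)&(c['range_z']<.4)
m2=m&(np.linalg.norm(L-[-29,148,45],axis=-1)<40)
q=L[m2];print(m2.sum(),np.median(q,0),q.min(0),q.max(0))
from scipy.optimize import least_squares
r=least_squares(lambda v:np.linalg.norm(q-v,axis=1)-11,[-29,148,45],loss='soft_l1');print('ball',r.x)
ys,xs=np.nonzero(m2);print('px',xs.mean(),ys.mean())
c=ctrl.read_camera('scene');cv2.imwrite('pics/s16.png',cv2.resize(c['pixels'][150:290,180:370,::-1],None,fx=4,fy=4))
E
```

```text
t 17.22 pos [ 0.429 -0.097  0.168] gap 2.8887829212704858e-05 F [0.468 0.248 0.061] q [-1.059 -0.225  0.758  2.237  0.739  1.204 -0.348]
lane mm [-81.381 148.2   128.666]
  -> [ 1.18 -3.56 -6.46] [ 0.004 -0.005 -0.006] rows>= 1.790874524110789 0.07000335579338553
567 [-30.083 150.443  51.592] [-38.521 139.089   9.306] [-18.967 158.043  56.006]
ball [-27.826 146.766  43.88 ]
px 324.19929453262785 209.37566137566137
```

View pics/w16.png

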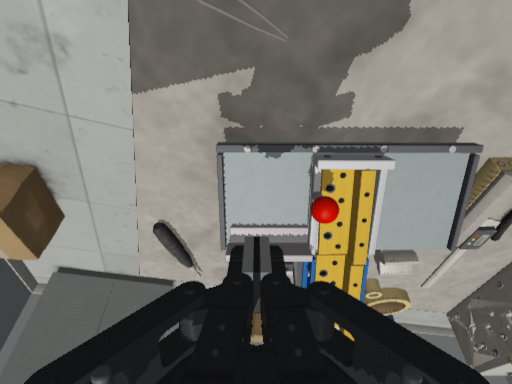

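View pics/s16.png

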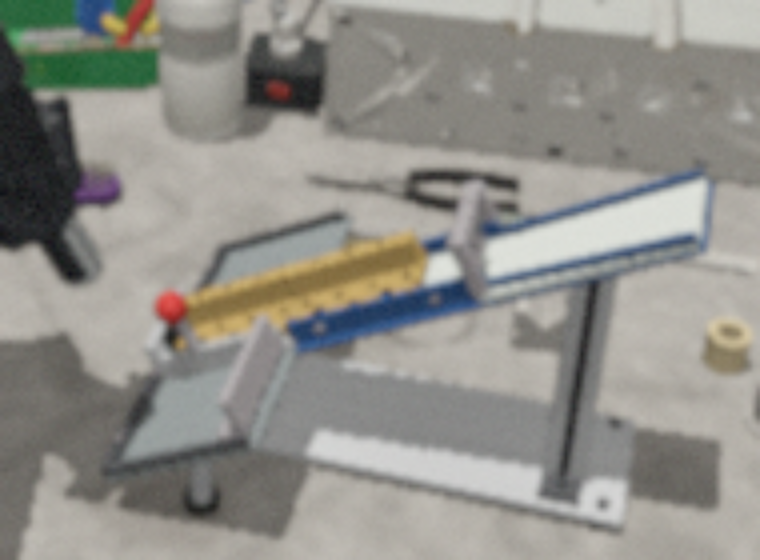

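```bash
python3 - <<'E'
from go import *
s=st();delta(s,lane(-66,147,54),RT[1]); print('1cm lane x',RL[:,0])
E
```

```text
t 17.32 pos [ 0.431 -0.098  0.171] gap -0.00027268254035845866 F [ 0.54  -0.948  1.167] q [-1.058 -0.226  0.76   2.232  0.739  1.205 -0.348]
lane mm [-79.443 145.734 129.882]
  -> [ 2.32 -3.16 -6.63] [ 0.002  0.    -0.003] rows>= 1.848295551779601 0.028396378660470397
1cm lane x [0.96  0.278 0.   ]
```

Request:
arm_command([
  [[0.8,-1,-2.2,0,0,0,0],[1.6,-2.1,-4.4,0,0,0,0],[2.3,-3.2,-6.6,0,0,0,0],[2.3,-3.2,-6.6,0,0,0,0],[2.3,-3.2,-6.6,0,0,0,0],[2.3,-3.2,-6.6,0,0,0,0]],
])

```text
clock: 17.82
ee_pos: [0.4549, -0.1295, 0.1054]
ee_rot: [[0.142, -0.243, 0.96], [-0.481, 0.831, 0.281], [-0.865, -0.501, 0.001]]
wrist_force: [0.8, 1.1, 0.3]
finger_gap: 0.0001
```

```bash
python3 - <<'E'
from go import *
s=st();c=ctrl.read_camera('wrist')
cv2.imwrite('pics/w17.png',c['pixels'][:,:,::-1]); s=st(); delta(s,lane(34,147,54),RT[1])
E
```

```text
t 17.82 pos [ 0.455 -0.129  0.105] gap 7.552023839013127e-05 F [0.85  1.079 0.269] q [-1.036 -0.022  0.899  2.256  0.686  0.937 -0.279]
lane mm [-65.557 146.422  55.121]
t 17.87 pos [ 0.455 -0.129  0.105] gap 0.0002337936875269621 F [0.573 0.689 0.617] q [-1.037 -0.023  0.899  2.256  0.685  0.937 -0.279]
lane mm [-65.24  146.831  55.418]
  -> [ 9.55  2.71 -0.13] [-0.     0.002 -0.004] rows>= 2.380100554895678 0.034914472037448505
```

View pics/w17.png

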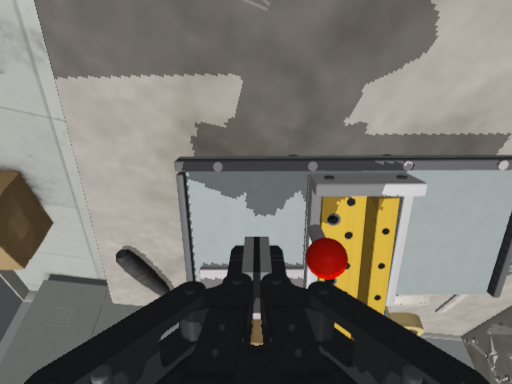

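Request:
arm_command([
  [[0.48,0.14,0,0,0,0,0],[0.96,0.28,0,0,0,0,0],[1.44,0.42,0,0,0,0,0],[1.92,0.56,0,0,0,0,0],[2.4,0.7,0,0,0,0,0],[2.88,0.84,0,0,0,0,0],[3.36,0.97,0,0,0,0,0],[3.84,1.11,0,0,0,0,0],[4.32,1.25,0,0,0,0,0],[4.8,1.39,0,0,0,0,0],[4.8,1.39,0,0,0,0,0]],
])

```text
clock: 18.78
ee_pos: [0.5035, -0.1148, 0.1045]
ee_rot: [[0.143, -0.245, 0.959], [-0.481, 0.83, 0.284], [-0.865, -0.502, 0.001]]
wrist_force: [-0.5, 0.3, -0.4]
finger_gap: 0.0002
```

```bash
python3 - <<'E'
from go import *
s=st();c=ctrl.read_camera('wrist')
cv2.imwrite('pics/w18.png',c['pixels'][:,:,::-1]); s=st(); print('F lane',RL.T@s['wrist_force']); delta(s,lane(20,147,54),RT[1])
E
```

```text
t 18.78 pos [ 0.504 -0.115  0.104] gap 0.00019723122087963925 F [-0.518  0.252 -0.427] q [-1.007  0.149  0.9    2.149  0.532  0.878 -0.17 ]
lane mm [-14.814 147.412  54.595]
t 18.83 pos [ 0.503 -0.115  0.105] gap 1.0747274466140925e-05 F [ 0.425  0.297 -0.44 ] q [-1.007  0.148  0.9    2.149  0.533  0.878 -0.171]
lane mm [-15.21  147.19   54.513]
F lane [ 0.491  0.365 -0.297]
  -> [ 3.39  0.94 -0.03] [ 0.001  0.002 -0.005] rows>= 0.8444646442958309 0.04239202713517477
```

View pics/w18.png

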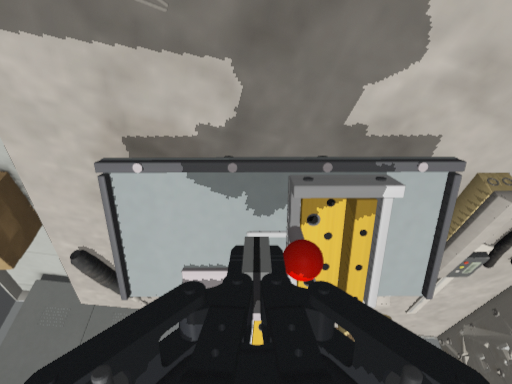

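Request:
arm_command([
  [[0.48,0.13,0,0,0,0,0],[0.96,0.27,0,0,0,0,0],[1.44,0.4,0,0,0,0,0],[1.92,0.53,0,0,0,0,0],[2.4,0.67,0,0,0,0,0],[2.88,0.8,0,0,0,0,0],[3.3,0.92,0,0,0,0,0],[3.6,1.0,0,0,0,0,0],[3.6,1.0,0,0,0,0,0]],
])

```text
clock: 19.58
ee_pos: [0.5391, -0.1048, 0.1043]
ee_rot: [[0.143, -0.245, 0.959], [-0.48, 0.83, 0.283], [-0.865, -0.501, 0.001]]
wrist_force: [0.1, 0.9, -0.3]
finger_gap: -0.0003
```

```bash
python3 - <<'E'
from go import *
s=st(); print('F lane',RL.T@s['wrist_force']);c=ctrl.read_camera('wrist')
cv2.imwrite('pics/w19.png',c['pixels'][:,:,::-1]); 
W=cloud(c,s);I=cv2.cvtColor(c['pixels'],cv2.COLOR_RGB2HSV);L=(W-oL)@RL*1e3
m=(I[...,1]>150)&((I[...,0]<8)|(I[...,0]>172))&(c['range_z']>0)&(c['range_z']<.4)&(L[...,2]>35)&(L[...,2]<62)&(abs(L[...,1]-147)<20)
q=L[m]
from scipy.optimize import least_squares
r=least_squares(lambda v:np.linalg.norm(q-v,axis=1)-11,[q[:,0].mean(),148,45],loss='soft_l1');print('ball',r.x)
E
```

```text
t 19.58 pos [ 0.539 -0.105  0.104] gap -0.0002840175274132871 F [ 0.051  0.852 -0.262] q [-0.957  0.251  0.871  2.065  0.433  0.863 -0.101]
lane mm [ 22.121 147.227  54.314]
F lane [0.287 0.827 0.175]
ball [ 46.829 147.351  44.092]
```

View pics/w19.png

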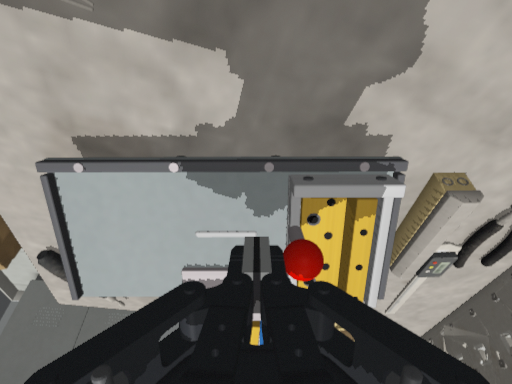

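Request:
arm_command([
  [[0.2,0.05,0,0,0,0,0],[0.4,0.11,0,0,0,0,0],[0.55,0.16,0,0,0,0,0],[0.7,0.2,0,0,0,0,0],[0.7,0.2,0,0,0,0,0]],
])

```text
clock: 20.05
ee_pos: [0.5441, -0.1037, 0.104]
ee_rot: [[0.139, -0.244, 0.96], [-0.481, 0.83, 0.281], [-0.866, -0.501, -0.002]]
wrist_force: [-5.4, 0.2, 3.7]
finger_gap: -0.0001
```

```bash
cat > ball.py <<'E'
from go import *
from scipy.optimize import least_squares
s=st(); print('F lane',RL.T@s['wrist_force']);c=ctrl.read_camera('wrist')
W=cloud(c,s);I=cv2.cvtColor(c['pixels'],cv2.COLOR_RGB2HSV);L=(W-oL)@RL*1e3
m=(I[...,1]>150)&((I[...,0]<8)|(I[...,0]>172))&(c['range_z']>0)&(c['range_z']<.4)&(L[...,2]>35)&(L[...,2]<62)&(abs(L[...,1]-147)<20)
q=L[m]
r=least_squares(lambda v:np.linalg.norm(q-v,axis=1)-11,[q[:,0].mean(),148,45],loss='soft_l1');print('ball',r.x)
E
python3 ball.py
```

```text
t 20.05 pos [ 0.544 -0.104  0.104] gap -0.00010695731124486818 F [-5.352  0.163  3.718] q [-0.947  0.268  0.865  2.05   0.417  0.865 -0.089]
lane mm [ 27.234 147.076  53.866]
F lane [-5.095 -0.433  4.044]
ball [ 51.453 147.404  44.135]
```

Request:
arm_command([
  [[0.2,0.06,0,0,0,0,0],[0.4,0.11,0,0,0,0,0],[0.4,0.11,0,0,0,0,0]],
])

```text
clock: 20.35
ee_pos: [0.5446, -0.104, 0.1031]
ee_rot: [[0.13, -0.244, 0.961], [-0.483, 0.831, 0.276], [-0.866, -0.501, -0.01]]
wrist_force: [-13.4, 0.4, 8.7]
finger_gap: -0.0001
```

```bash
python3 ball.py
```

```text
t 20.35 pos [ 0.545 -0.104  0.103] gap -0.00010160047632052236 F [-13.365   0.352   8.707] q [-0.941  0.278  0.861  2.043  0.407  0.871 -0.083]
lane mm [ 27.625 147.152  52.866]
F lane [-12.738  -0.837   9.571]
ball [ 51.449 147.461  44.167]
```

Request:
arm_command([
  [[-0.7,-0.2,0,0,0,0,0],[-1.5,-0.4,0,0,0,0,0],[-2.9,-0.8,0,0,0,0,0],[-3.3,0.5,2.5,0,0,0,0],[-3.8,2,5.5,0,0,0,0],[-4.5,4,9,0,0,0,0],[-5,7,12,0,0,0,0],[-5,10,14,0,0,0,0],[-5,14,15,0,0,0,0],[-5,18,15,0,0,0,0],[-5,22,15,0,0,0,0],[-5,26,15,0,0,0,0],[-5,30,15,0,0,0,0],[-5,30,15,0,0,0,0],[-5,30,15,0,0,0,0],[-5,30,15,0,0,0,0]],
])

```text
clock: 21.73
ee_pos: [0.4993, 0.1976, 0.2544]
ee_rot: [[0.142, -0.244, 0.959], [-0.481, 0.83, 0.283], [-0.865, -0.501, 0.001]]
wrist_force: [-0.0, -1.2, 0.2]
finger_gap: -0.0
```

```bash
python3 - <<'E'
from go import *; from ov import draw; from gib import *
s=st();d={n:ctrl.read_camera(n) for n in('top','scene')}
pickle.dump(d,open('c20.pkl','wb'))
def g(x,y): return (RL,RL@np.array([x,y,.0165])+oL)
G=[g(.0155+.08,.13),g(.0155,.04)]
draw(d,p,'top',(235,150,405,280),4.6,'pics/t20.png',G,80);draw(d,p,'scene',(200,180,370,285),4.6,'pics/s20.png',G,80)
cv2.imwrite('pics/t20r.png',cv2.resize(d['top']['pixels'][130:280,145:345,::-1],None,fx=4,fy=4))
poseC=lambda v:(RL@Rz(v[2]),RL@np.array([v[0],v[1],.0165])+oL)
for n in ('top','scene'):
    k=d[n];
    for nm,x0 in (('pocket',(.0955,.13,0)),('channel',(.0155,.04,0))):
        G_,o=poseC(x0);q=proj(k,np.vstack([FL,RB])@G_.T+o);b=np.r_[q.min(0)-7,q.max(0)+8].astype(int)
        r=fitgib([(k,tuple(b))],poseC,x0,[.005,.005,.05]);print(n,nm,r.x,r.fun)
E
```

```text
t 21.73 pos [0.499 0.198 0.254] gap -3.6554333666201686e-05 F [-0.034 -1.175  0.248] q [-1.311  0.221  0.681  1.72   0.357  1.444 -0.424]
lane mm [ 68.133 333.291 334.961]
top pocket [0.089 0.132 0.003] 0.20077386070507308
top channel [ 0.015  0.041 -0.084] 0.18085564716505648
scene pocket [ 0.094  0.132 -0.078] 0.5996794136522161
scene channel [ 0.027  0.045 -0.12 ] 0.441110582211214
```

View pics/t20.png

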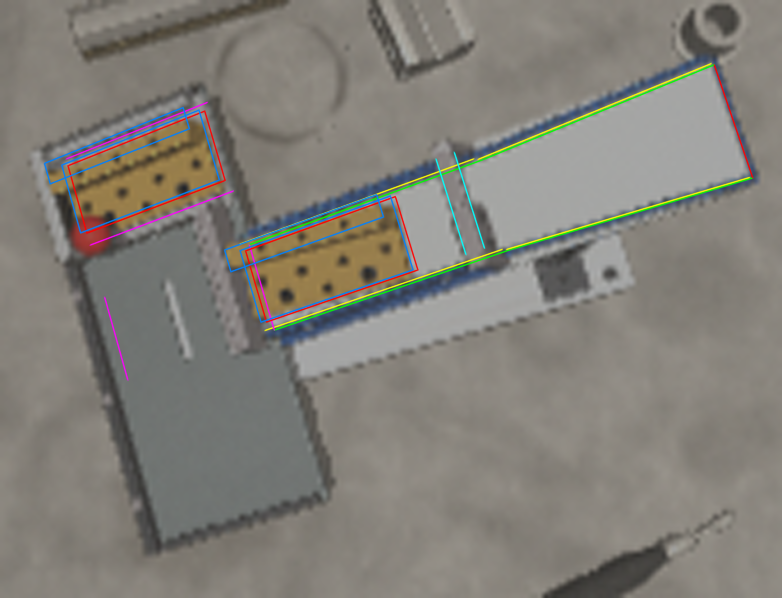

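View pics/s20.png

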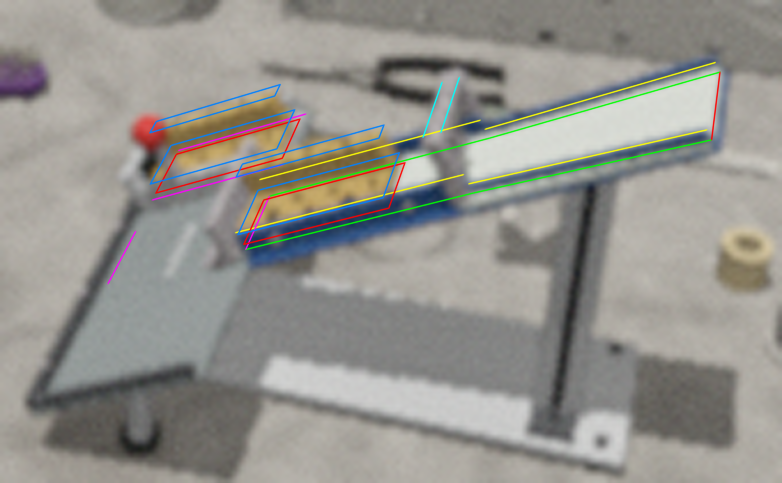

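View pics/t20r.png

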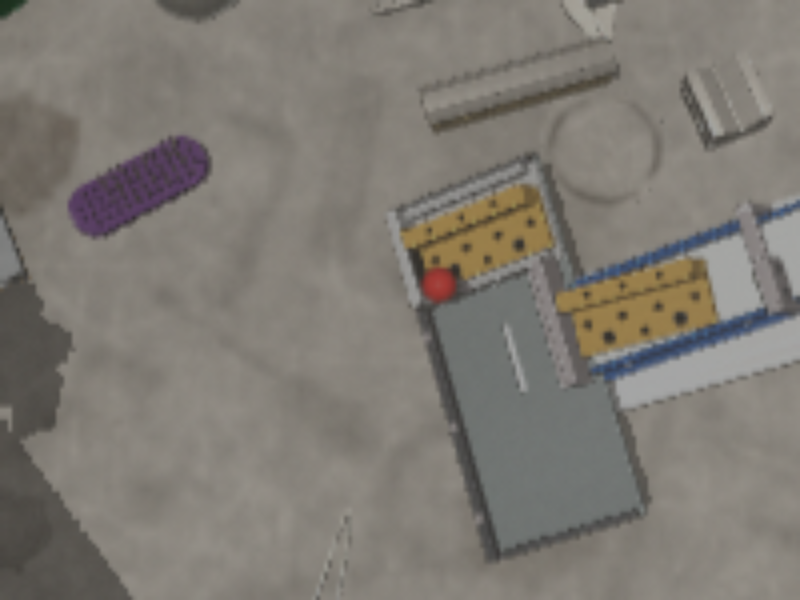

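```bash
python3 - <<'E'
import pickle,cv2,numpy as np
a=pickle.load(open('c0.pkl','rb'));b=pickle.load(open('c20.pkl','rb'))
cv2.imwrite('pics/z20.png',cv2.resize(b['top']['pixels'][165:225,235:335,::-1],None,fx=7.5,fy=7.5,interpolation=cv2.INTER_CUBIC))
for nm,(x0,y0,x1,y1) in dict(brush=(158,160,202,192),bar=(245,135,305,165),vb=(310,140,345,168)).items():
    print(nm,np.abs(a['top']['pixels'][y0:y1,x0:x1].astype(int)-b['top']['pixels'][y0:y1,x0:x1]).mean())
E
```

```text
brush 3.8406723484848486
bar 4.4238888888888885
vb 4.676530612244898
```

View pics/z20.png

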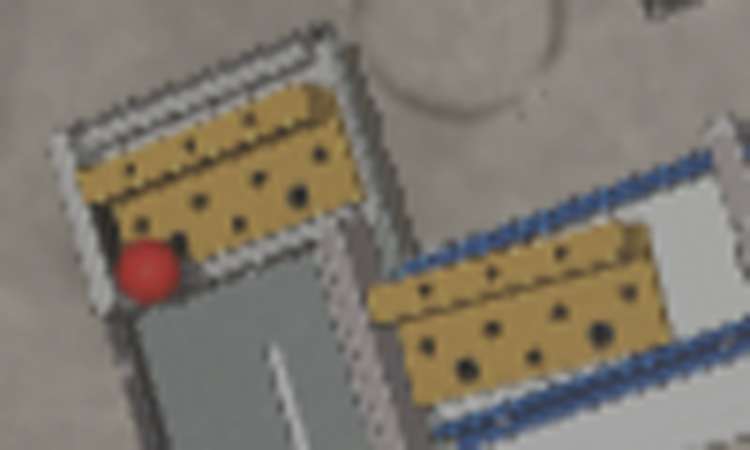

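```bash
python3 -c "
from bench import ctrl
s=ctrl.observe();print(s['clock'],s['wrist_force'],abs(s['qvel']).max() if hasattr(s['qvel'],'max') else max(map(abs,s['qvel'])))
print(ctrl.hand_in())"
```

```text
21.8333 [-0.41611779 -0.01672494 -0.81779636] 0.008113490510488918
the job is handed in; nothing more can be done
None
```

I finished the job and handed it in at 21.8 s, inside the 64 s limit; the hand-in gives no verdict.

**What I did:** I lifted gib A out of the mouth, turned it 180° about the chute's normal and released it in the mouth. It slid through the profile gate into the pocket. I then picked gib B off the bench and loaded it the same way, and it came to rest behind A. With shut fingers I pushed the red knob across until it stopped, then backed the arm clear.

**Last checks:**
- **Shuttle:** the knob moved about 79 mm. A further push raised the force to about 13 N without moving it, so it is at its far stop.
- **Gib A in the pocket:** the top camera puts it at pocket x about 9 mm and y about +2 mm. The picture shows it against the end stop, flange down, rib towards lane +x.
- **Gib B in the channel:** the top camera puts it at x about 15 mm and y about 41 mm, against the shutter, rib towards lane +x.
- **Other objects:** the brush, slide bar and V-block show no visible shift between the first and last pictures.
- **Arm:** clear of everything and at rest at hand-in.

**Where readings disagreed:**
- **Lane position:** the wrist camera put the chute's centre line about 2 mm further to +x than my fit from the two fixed cameras.
- **Scene-camera fits:** the final fits from that camera were poor. For B they gave x about 27 mm and y about 45 mm, with x outside the allowed 6 to 22 mm. For A they gave pocket x about 14 mm, which is in range. I trusted the top camera and the picture overlays instead.
- **Rotation of gib B:** both final fits gave it a turn of about 5 to 7°. It looks straight in the pictures, and I put the fit down to the shutter and nearby parts interfering.

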